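Reset the drying plate and change its batch of dishes with the flat lifter

TASK

The drying plate has tripped out: take the reset pin from its holder, press the recessed reset button on the plate's front ledge fully in with it, and stand the pin back in the holder. Then change the batch with the flat lifter: carry every tall dish from the plate to a free place of the rack and every low dish from the rack to a free pocket of the plate, one at a time, level on the blade and set down flat; never tip a dish or touch one with the gripper, since they are cleaned for weighing. Finally lay the lifter flat back on the grey mat, and leave everything else on the bench where it is.

Things in the scene. Friction and masses are not known exactly. Their poses are not given: they have to be found in the camera images.
- low0: One of two or three equal low white porcelain dishes: round, flat-bottomed, 76 mm across, 18 mm high, about 70 g. Origin at the centre of its flat underside; z is up through its open mouth. It starts in a place of the rack. None if absent.
- low1: Another low dish, the same as low0.
- low2: Another low dish, the same as low0.
- tall0: One of one or two equal tall white porcelain dishes: round, flat-bottomed, 76 mm across, 34 mm high, about 95 g. Origin at the centre of its flat underside; z is up through its open mouth. It starts in a pocket of the drying plate. None if absent.
- tall1: Another tall dish, the same as tall0.
- tall2: Another tall dish, the same as tall0.
- rack: Fixed steel rack, x -50 to +58 mm, 304 mm wide. Origin on the bench under the middle place; +x points away from its open front, y along the row. Three places at y = +96, 0, -96 mm, each two level rails, tops 62 mm above the bench, with a slot 56 mm wide along x between them, open in front, free down to 5 mm. Dividers and a back stop rise 8 mm over the rails. Dishes start up to 6 mm off-centre.
- nest0 (a point): Centre of a pocket of the drying plate at its floor, 62 mm above the bench (pocket at y = +96 mm of dryer; axes as dryer). Pockets are 90 mm square, with rims 6 mm high. A slot for the lifter, 52 mm wide and 16 mm deep, runs through the floor along x, open at the front, where the rim is cut away too; at the back it passes under the rim.
- nest1 (a point): Centre of the middle pocket's floor, as nest0.
- nest2 (a point): Centre of the third pocket's floor (y = -96 mm of dryer), as nest0.
- dryer: Fixed drying plate: white case, dark grey metal block, 304 mm wide. Origin on the bench under the middle pocket; +x points away from its front, y along the row of pockets. The block spans x = -52 to +60 mm, its rims 68 mm above the bench; in front of it, x = -118 to -52 mm, a lower control ledge, top 40 mm above the bench (dial to 50), has a display, a dial and the recessed reset button.
- reset_top (a point): Centre of the top face of the recessed reset button, in an 18 mm square hole in the ledge (black surround); the face is 15 mm across and lies 8 mm below the ledge's top when out. Pressed straight down.
- reset (a joint): Travel of the reset button in m: 0 out, 0.005 fully in; it springs back. About 1 N to start and 4 N fully in.
- lifter_grip (a point): Flat lifter: black straight handle 90 long (x), 22 wide (y), 32 mm high; steel blade 3 mm thick, 40 mm wide, flush with the handle's underside, from the handle forward to 135 mm ahead (+x) of this point. Point: handle's centre, 16 mm above the flat underside; x to the blade's tip, z up. 130 g. Starts flat on the mat. A dish rides well with its centre 105 mm ahead of the point.
- lifter: The same lifter; its origin lies below the handle's centre on the underside, axes as lifter_grip.
- mat: Fixed grey mat 250 (x) by 110 (y) mm, 4 mm thick; origin at the centre of its underside on the bench.
- pin_grip (a point): Reset pin: a round black handle 22 mm across and 70 mm high over a plain steel pin 7 mm across and 42 mm long; about 50 g. The point is the centre of the handle, 77 mm above the pin's tip; z points from the tip up. It stands upright in its holder, the handle's lower end resting on the holder's top.
- pin_tip (a point): The lower end of the reset pin, 77 mm below pin_grip.
- pin: The same reset pin; its origin lies at its tip, z up the handle.
- stand_mouth (a point): Mouth of the reset pin's holder, a fixed white block 50 x 50 mm and 44 mm high with a round hole 16 mm across right through it; the point is the hole's centre at the block's top.
- jar: Bystander: small amber screw jar, 52 mm across, 75 mm high. Leave alone.
- beaker: Bystander: glass beaker, 68 mm across, 90 mm high. Leave alone.
- solvent: Bystander: amber bottle, 66 mm across, 130 mm high. Leave alone.
- stopper: Bystander: dark rubber stopper, 42 mm across, 34 mm high. Leave alone.
Things that resemble listed ones, but are neither listed nor needed, are in the scene too. What is shaped like the low0 but turquoise is not meant.

How it is judged:
By the outcome, as a careful person would: the job done as asked, in the order asked, and still so for the second after the job is handed in, with the robot touching nothing.
Of low0, low1, low2 only 2 to 3 are there at a start; the rules pass over those that are not, and their reading is None.
Of tall0, tall1, tall2 only 1 to 2 are there at a start; the rules pass over those that are not, and their reading is None.
At some moment in a run one of lifter may be knocked a few centimetres aside while the robot is not near it.
It also fails if it takes over 210 s, if anything falls off the work surface, if the arm or the gripper's body presses on something with over 40 N, if the wrist force passes 120 N, or if a joint passes its speed limit or range.

ROBOT

A 6-joint arm with a two-finger parallel gripper is mounted at the origin on the work surface. World frame = base frame: x ahead of the robot, y to its left, z up, the work surface at z = 0. Lengths are in m, angles in rad, forces in N, time in s.
With the tool pointing down it reaches from about 0.3 to 0.775 m from the base axis. Payload 14.6 kg.
Tool frame: the origin (TCP) lies at the very end of the fingers, on their centre line; the grasp point (between the pads) lies 19 mm behind it; x points along the fingers, z is the direction in which the jaws open and shut, and the axes are right-handed (so a half turn about x gives the same grasp; the last joint's range is limited). The gripper opens to 94 mm and grips with 3 to 60 N. Pads are 16 mm wide; open, the fingers measure 119 mm over their backs; the gripper's body (75 mm by 177 mm) begins 78 mm behind the grasp point.
Start: joints at [1.099, 0.3, 1.521, -0, 1.321, -0.067], TCP at [0.217, 0.506, 0.171] pointing down, gripper open.
Joint ranges: [-3.03, 3.03], [-0.79, 2.21], [0.23, 2.52], [-1.04, 4.18], [0, 3.07], [-2.55, 2.55]. Speed limits (rad/s): [2.22, 2.22, 2.57, 3.14, 3.14, 3.14].

INTERFACE

Orientations are given as [roll, pitch, yaw] about the fixed x, y, z axes, in that order (R = Rz(yaw) Ry(pitch) Rx(roll)).
In Python, from station import ctrl gives the robot as it stands. The module is installed in compiled form; this text tells all that it offers.
- The arm moves only by the tool servo_tool, never from a script. Its argument "motion" is one flat list of numbers, 4 for each row, row after row: the shift along the tool's x, y, z in mm, then the turn about the tool's x in degrees. In form: [dx, dy, dz, roll, dx, dy, dz, roll, ...]. A call has 1 to 20 rows; each row is the pose to reach, as a shift and turn from the pose commanded when the call began, along the tool's axes at that moment; what a row does not reach only later rows make up. A row lasts 1/8 s, in which the tool goes at most 62.5 mm and 10.7 degrees, less where a joint would pass 70% of its speed; a pose out of reach is approached as far as the arm can. A call with a gripper value outside its range is refused whole. "gripper" is the opening, from 0 (shut) to 1 (fully open), set as the call begins (left out, the last holds). The fingers move at their own pace and stop on an object; "force" is the grip in N (left out, the last holds). Time passes only in rows, so rows that repeat a pose let the fingers close. It gives the time, the measured TCP pose, the force and the opening at its end, in the units of the state.
- ctrl.get_obs(): the state, without advancing time (a new reading comes with each control period).
- ctrl.camera(name): name is "scene" or "top"; returns a dict with "color" (384x512x3 uint8, red, green, blue), "z_map" (384x512 float32, m along the optical axis (not along the pixel's ray), 0 where there is no reading), "fx", "fy", "cx", "cy" (pixels), "rvec" (rotation vector, rad) and "tvec" (3), from world to camera coordinates, as OpenCV has them. Camera axes: x right, y down, z forward; pixel columns grow to the right and rows downward; lengths in m; the calibration is good to about 2 mm. A picture is of the moment at which its call begins.
- ctrl.hand_in(): hands the job in, once; it reports no verdict.
The state is a dict: "time_s": time; "qpos": joint angles; "joint_vel": joint speeds; "tau": joint torques, N m; "ee_pos": TCP position; "eef_rot": TCP orientation; "force": force on the tool from outside, world axes, zero at the start; "moment": the same for the moment, N m; "grip_width": finger opening in m.
Only numpy, scipy, OpenCV 4.12 (cv2) and the standard library are available. Lean on these libraries where they do the work, as an engineer would, in place of code of your own. Each camera call takes 0.05 s, during which the arm holds its last target.

## Working session

There is one attempt and no reset: what is moved stays moved. The work goes in short steps, Python scripts to look and compute and a tool call to move; the robot and the scene stay as the last step left them, time stands still between calls to the robot, and variables do not carry over. Pictures are saved under pics/ and viewed, and the job is handed in when it is done.

Besides the shell and the picture viewer there is one more tool, called after "Call:" in YAML: its name, and indented under it one key for each argument. servo_tool: Moves the arm, as the interface text tells. Its arguments: {"type":"object","properties":{"motion":{"type":"array","items":{"type":"number"}},"gripper":{"type":"number"},"force":{"type":"number"}},"required":["motion"]}

```bash
ls; mkdir -p pics; cat > h.py <<'E'
import numpy as np, cv2
from station import ctrl
from scipy.spatial.transform import Rotation as R
def cam(n):
    c=ctrl.camera(n); c['R']=cv2.Rodrigues(np.array(c['rvec'],float))[0]; c['t']=np.array(c['tvec'],float).reshape(3); return c
def onplane(c,u,v,z):
    d=np.array([(u-c['cx'])/c['fx'],(v-c['cy'])/c['fy'],1.0]); o=-c['R'].T@c['t']; w=c['R'].T@d
    return o+w*(z-o[2])/w[2]
def cloud(c):
    z=c['z_map']; v,u=np.mgrid[0:z.shape[0],0:z.shape[1]]
    p=np.stack([(u-c['cx'])/c['fx']*z,(v-c['cy'])/c['fy']*z,z],-1)
    return (p-c['t'])@c['R']
def proj(c,P):
    p=c['R']@np.array(P,float)+c['t']; return c['fx']*p[0]/p[2]+c['cx'],c['fy']*p[1]/p[2]+c['cy']
def save(c,n,box=None,s=1):
    im=c['color'][...,::-1]
    if box: u0,v0,u1,v1=box; im=im[v0:v1,u0:u1]
    if s!=1: im=cv2.resize(im,None,fx=s,fy=s,interpolation=cv2.INTER_CUBIC)
    cv2.imwrite('pics/'+n,im)
E
python3 - <<'E'
from h import *
for n in('scene','top'):
    c=cam(n); save(c,n+'0.png',s=1.5); print(n,c['fx'],c['cx'],c['cy'],-c['R'].T@c['t'],c['R'])
print(ctrl.get_obs())
E
```

```text
pics
scene 490.0837988188013 261.71191067061824 190.99479566032727 [ 1.31797401 -0.65970243  0.88953392] [[ 0.67066051  0.7416027   0.01548917]
 [ 0.45665472 -0.39633544 -0.7964827 ]
 [-0.58453481  0.5412427  -0.6044629 ]]
top 434.61402456804944 252.52222248345157 186.6510714948116 [0.40783933 0.05223074 1.3765151 ] [[ 1.99859568e-02 -9.99798686e-01  1.77467793e-03]
 [-9.93110770e-01 -2.00571933e-02 -1.15450022e-01]
 [ 1.15462375e-01  5.44927375e-04 -9.93311705e-01]]
{'time_s': 0.1, 'qpos': array([ 1.09943649e+00,  3.00425562e-01,  1.52149858e+00,  1.25133562e-05,
        1.32069506e+00, -6.65868341e-02]), 'joint_vel': array([-0.00125141,  0.00010483, -0.00149638,  0.00197702,  0.00162615,
        0.00040439]), 'tau': array([-1.30137363e-03, -5.32646263e+01, -3.53285658e+01,  7.08379224e-02,
        2.34434847e-02, -7.28675991e-05]), 'ee_pos': array([0.21646938, 0.50532552, 0.17084622]), 'eef_rot': array([ 3.06319904,  1.5697697 , -2.05396606]), 'force': array([-0.59716093, -1.28822545,  0.60346758]), 'moment': array([0.04426966, 0.00342279, 0.00443046]), 'grip_width': 0.09378658701524525}
```

View pics/scene0.png

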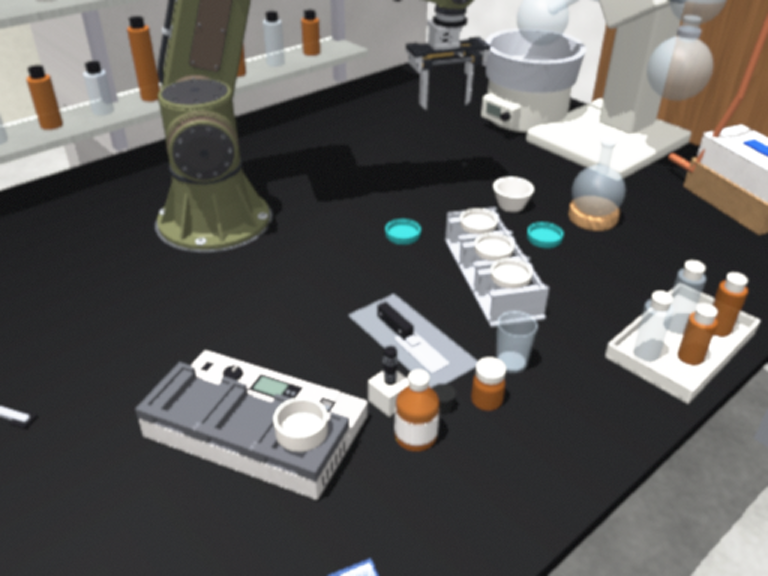

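View pics/top0.png

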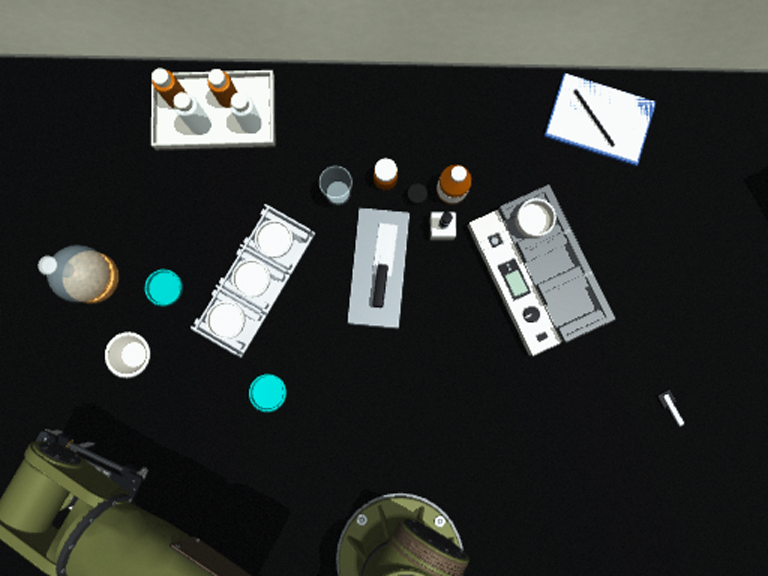

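```bash
python3 - <<'E'
from h import *
c=cam('top'); save(c,'t_rack.png',(115,125,225,245),5); save(c,'t_dry.png',(270,110,420,245),5)
c=cam('scene'); save(c,'s_rack.png',(280,125,380,225),6); save(c,'s_dry.png',(85,220,255,335),4.5)
E
```

```text
(no output)
```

View pics/t_rack.png

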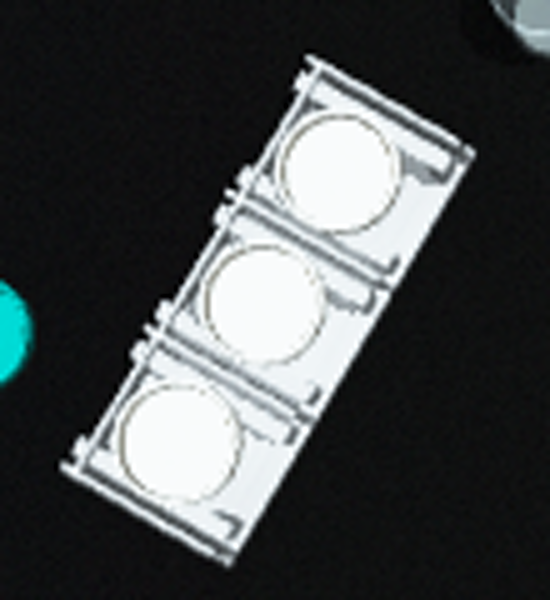

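View pics/t_dry.png

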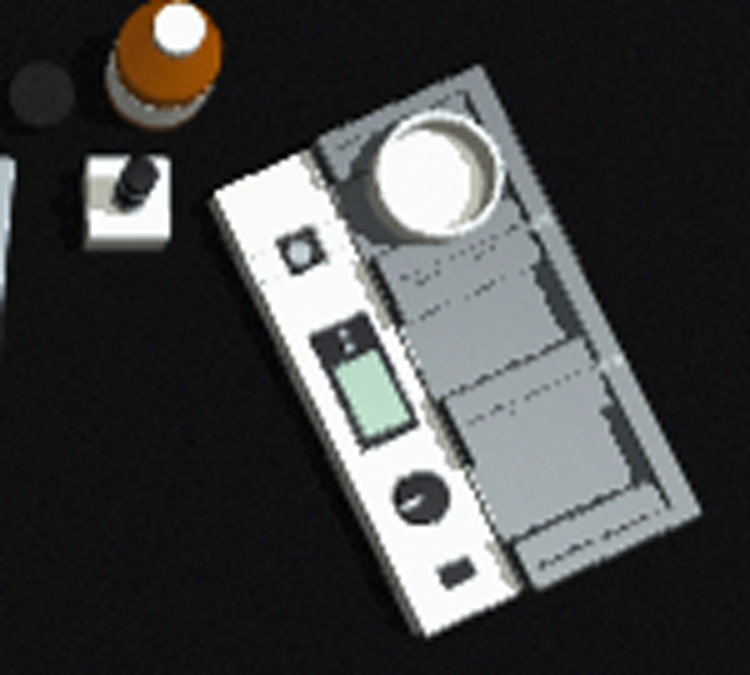

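View pics/s_rack.png

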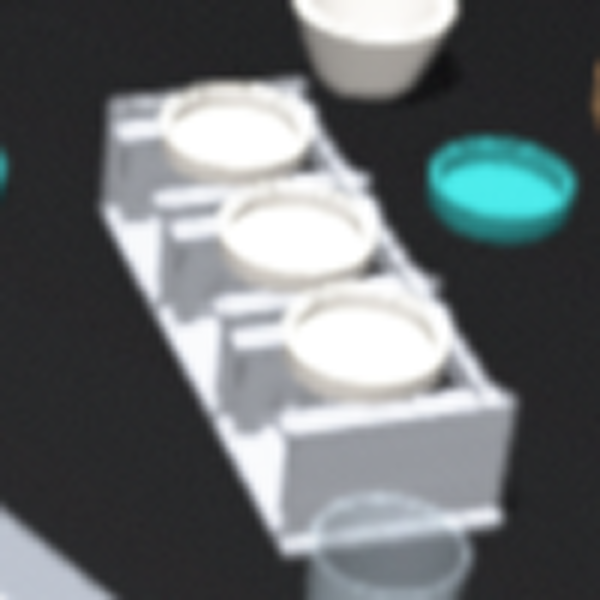

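View pics/s_dry.png

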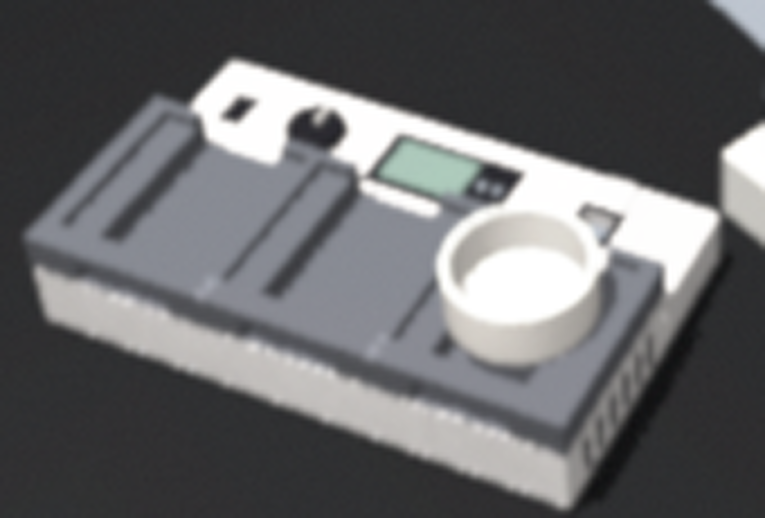

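```bash
cat > meas.py <<'E'
from h import *
c=cam('top'); P=cloud(c); col=c['color'].astype(int); 
def rect(mask,name):
    q=P[mask][:,:2]*1000
    r=cv2.minAreaRect(q.astype(np.float32)); print(name,len(q),np.round(r[0],1),np.round(r[1],1),round(r[2],2), 'z med',np.median(P[mask][:,2]))
    print(np.round(cv2.boxPoints(r),1).tolist())
v,u=np.mgrid[0:384,0:512]
def box(u0,v0,u1,v1): return (u>=u0)&(u<u1)&(v>=v0)&(v<v1)
z=P[...,2]
rr=box(120,130,215,240)
print('bench z',np.median(z[box(200,240,230,300)]))
rect(rr&(z>0.064)&(z<0.074)&(col.min(-1)>60),'rack top')
rect(rr&(z>0.002)&(z<0.012)&(col.min(-1)>80),'rack base')
dd=box(305,115,415,240)
g=(col.max(-1)<180)
rect(dd&(z>0.055)&(z<0.073)&(col.min(-1)>50),'dry block')
rect(dd&(z>0.035)&(z<0.044)&(col.min(-1)>50),'ledge')
rect(box(228,135,276,222)&(z<0.008)&(col.min(-1)>70),'mat')
# handle
hm=box(228,135,276,222)&(z>0.025)&(z<0.05); rect(hm,'handle')
# dishes
E
python3 meas.py
```

```text
bench z -0.0003778346700677222
rack top 1438 [560.1 313.1] [108.7 292.4] 61.13 z med 0.06741788918814343
[[405.8999938964844, 336.1000061035156], [661.9000244140625, 194.89999389648438], [714.4000244140625, 290.1000061035156], [458.29998779296875, 431.29998779296875]]
rack base 730 [560.9 317.6] [120.  305.1] 61.75 z med 0.00522433381867306
[[398.1000061035156, 336.8999938964844], [666.7999877929688, 192.5], [723.7000122070312, 298.29998779296875], [454.8999938964844, 442.70001220703125]]
dry block 2251 [ 628.1 -282.3] [377.7 171.1] 34.16 z med 0.06483755498715424
[[423.79998779296875, -317.6000061035156], [519.9000244140625, -459.20001220703125], [832.5, -247.10000610351562], [736.4000244140625, -105.5]]
ledge 2032 [ 613.  -260.8] [356.1 170.5] 25.96 z med 0.04020975444679456
[[415.6000061035156, -262.1000061035156], [490.29998779296875, -415.3999938964844], [810.4000244140625, -259.5], [735.7999877929688, -106.19999694824219]]
mat 2182 [595.5  54.9] [109.5 250.4] 85.81 z med 0.0033697355805707924
[[466.6000061035156, 9.5], [716.4000244140625, -8.800000190734863], [724.4000244140625, 100.4000015258789], [474.6000061035156, 118.69999694824219]]
handle 203 [554.  51.] [22.  88.3] 83.96 z med 0.03522623243315947
[[509.0, 44.79999923706055], [596.7000122070312, 35.5], [599.0999755859375, 57.29999923706055], [511.29998779296875, 66.5999984741211]]
```

```bash
cat > m2.py <<'E'
from h import *
c=cam('top')
def P(l,z,off,s):
    out=[]
    for a,b in l:
        u=(a+0.5)/s-0.5+off[0]; v=(b+.5)/s-.5+off[1]
        out.append(onplane(c,u,v,z)[:2]*1000)
    return np.array(out)
def show(n,Q):
    print(n,np.round(Q,1).tolist()); 
    for i in range(len(Q)):
        d=Q[(i+1)%len(Q)]-Q[i]; print('   len %.1f ang %.2f'%(np.hypot(*d),np.degrees(np.arctan2(d[1],d[0]))))
o=(270,110)
show('block',P([(482,66),(700,515),(532,590),(315,137)],.068,o,5))
show('ledgefront',P([(210,195),(425,635)],.040,o,5))
show('button',P([(301,251)],.032,o,5)); show('surround',P([(301,251)],.040,o,5)); show('dial',P([(421,498)],.05,o,5))
show('tallrim',P([(437,175)],.096,o,5))
o=(115,125)
show('rackbacktop',P([(312,57),(62,465)],.070,o,5))
show('rackfronttop',P([(473,152),(230,562)],.070,o,5))
show('dishes',P([(340,174),(265,305),(180,441)],.080,o,5))
E
python3 m2.py
```

```text
block [[765.3, -293.1], [490.8, -421.7], [443.8, -319.8], [718.5, -190.0]]
   len 303.1 ang -154.90
   len 112.2 ang 114.80
   len 303.8 ang 25.30
   len 113.2 ang -65.58
ledgefront [[686.7, -129.4], [415.8, -262.0]]
   len 301.6 ang -153.92
   len 301.6 ang 26.08
button [[653.8, -187.8]]
   len 0.0 ang 0.00
surround [[652.4, -186.4]]
   len 0.0 ang 0.00
dial [[498.9, -257.8]]
   len 0.0 ang 0.00
tallrim [[690.0, -258.0]]
   len 0.0 ang 0.00
rackbacktop [[711.4, 287.7], [458.7, 427.6]]
   len 288.9 ang 151.03
   len 288.9 ang -28.97
rackfronttop [[654.3, 187.1], [402.9, 324.3]]
   len 286.4 ang 151.37
   len 286.4 ang -28.63
dishes [[637.2, 266.0], [556.6, 308.0], [473.9, 355.2]]
   len 90.9 ang 152.52
   len 95.1 ang 150.27
   len 186.0 ang -28.63
```

```bash
cat >> m2.py <<'E'
print('----')
show('rackfrontbase',P([(473,152),(230,562)],.005,o,5))
show('rackfrontbase0',P([(473,152),(230,562)],.0,o,5))
E
python3 m2.py | sed -n '/----/,$p'
python3 - <<'E'
from h import *
c=cam('top'); P=cloud(c); 
# rotate cloud to rack frame, save height map at 1mm by projecting
th=np.radians(61.2); ex=np.array([np.cos(th),np.sin(th)]); ey=np.array([-ex[1],ex[0]])
o=np.array([.5555,.3075])
d=P[...,:2]-o; X=d@ex*1000; Y=d@ey*1000; Z=P[...,2]*1000
m=(abs(X)<80)&(abs(Y)<175)&(Z>-20)
# rectified view at z=62: warp by onplane inverse
for zz,n in((.062,'62'),(.070,'70'),(.005,'05')):
    xs=np.arange(-90,90,.5); ys=np.arange(-180,180,.5)
    mx=np.zeros((len(xs),len(ys)),np.float32); my=mx.copy()
    XX,YY=np.meshgrid(xs,ys,indexing='ij')
    W=np.stack([o[0]+(XX*ex[0]+YY*ey[0])/1000,o[1]+(XX*ex[1]+YY*ey[1])/1000,np.full_like(XX,zz)],-1)
    p=W@c['R'].T+c['t']; mx=(c['fx']*p[...,0]/p[...,2]+c['cx']).astype(np.float32); my=(c['fy']*p[...,1]/p[...,2]+c['cy']).astype(np.float32)
    im=cv2.remap(c['color'],mx,my,cv2.INTER_CUBIC)[...,::-1].copy()
    cv2.imwrite('pics/rect%s.png'%n,im)
    print(im.shape)
E
```

```text
----
rackfrontbase [[666.5, 193.8], [402.6, 337.8]]
   len 300.6 ang 151.37
   len 300.6 ang -28.63
rackfrontbase0 [[667.5, 194.3], [402.6, 338.8]]
   len 301.7 ang 151.37
   len 301.7 ang -28.63
(360, 720, 3)
(360, 720, 3)
(360, 720, 3)
```

View pics/rect70.png

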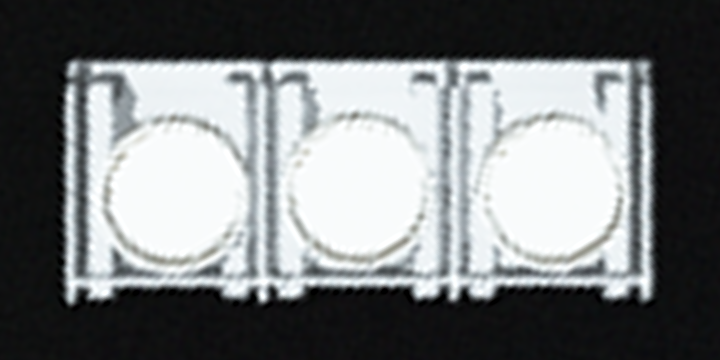

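View pics/rect05.png

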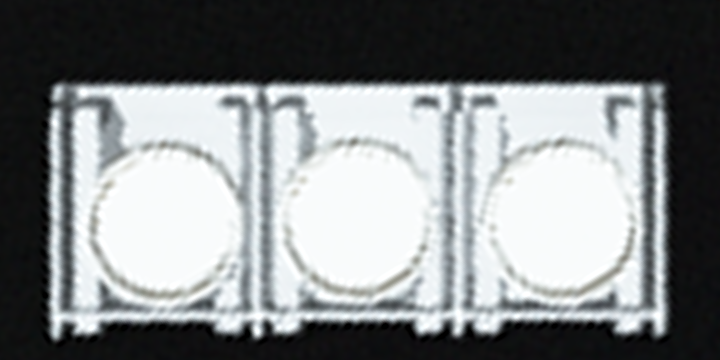

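```bash
cat >> h.py <<'E'
def rectify(c,o,yaw,zz,hx,hy,s=2):
    """image rows: x from -hx (top) to hx ; cols: y from -hy to hy; s px per mm; o in mm"""
    th=np.radians(yaw); ex=np.array([np.cos(th),np.sin(th)]); ey=np.array([-ex[1],ex[0]])
    XX,YY=np.meshgrid(np.arange(-hx,hx,1/s),np.arange(-hy,hy,1/s),indexing='ij')
    W=np.stack([o[0]+XX*ex[0]+YY*ey[0],o[1]+XX*ex[1]+YY*ey[1],np.full_like(XX,zz)],-1)/1000
    p=W@c['R'].T+c['t']
    return cv2.remap(c['color'],(c['fx']*p[...,0]/p[...,2]+c['cx']).astype(np.float32),(c['fy']*p[...,1]/p[...,2]+c['cy']).astype(np.float32),cv2.INTER_CUBIC)[...,::-1].copy()
def grid(im,hx,hy,s,step=10):
    for k in range(-int(hy)//step*step,int(hy)+1,step):
        x=int((k+hy)*s); cv2.line(im,(x,0),(x,6 if k%50 else 14),(0,255,255),1)
    for k in range(-int(hx)//step*step,int(hx)+1,step):
        y=int((k+hx)*s); cv2.line(im,(0,y),(6 if k%50 else 14,y),(0,255,255),1)
    return im
E
python3 - <<'E'
from h import *
c=cam('top'); o=(602.9,-302.5)
a=[grid(rectify(c,o,-64.8,z,140,185,2),140,185,2) for z in (68,40)]
cv2.imwrite('pics/d68.png',a[0]); cv2.imwrite('pics/d40.png',a[1])
s=cam('scene')
# stand
c0=onplane(c,270+128/5,110+198/5,.044)[:2]*1000; print(c0)
ims=[cv2.resize(grid(rectify(k,c0,0,z,45,45,4),45,45,4),None,fx=.9,fy=.9) for k in(c,s) for z in(44,114)]
cv2.imwrite('pics/st.png',np.vstack([np.hstack(ims[:2]),np.hstack(ims[2:])])[:600*2])
E
```

```text
[681.72498409 -79.00591241]
```

View pics/d68.png

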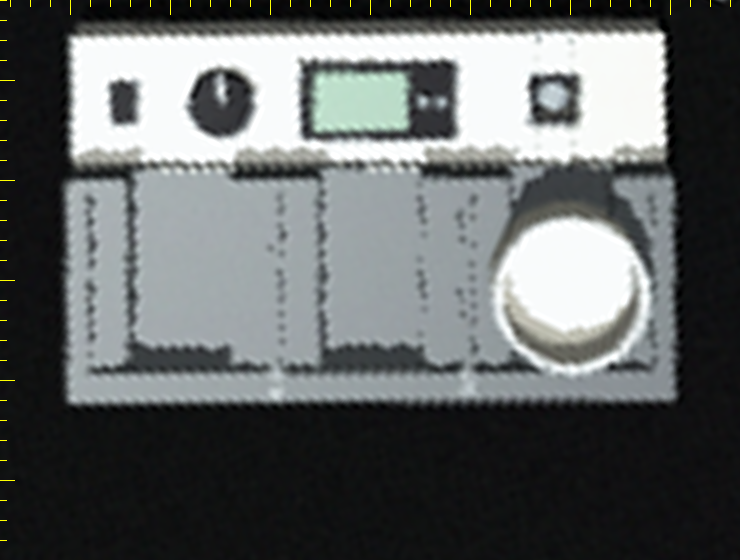

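View pics/d40.png

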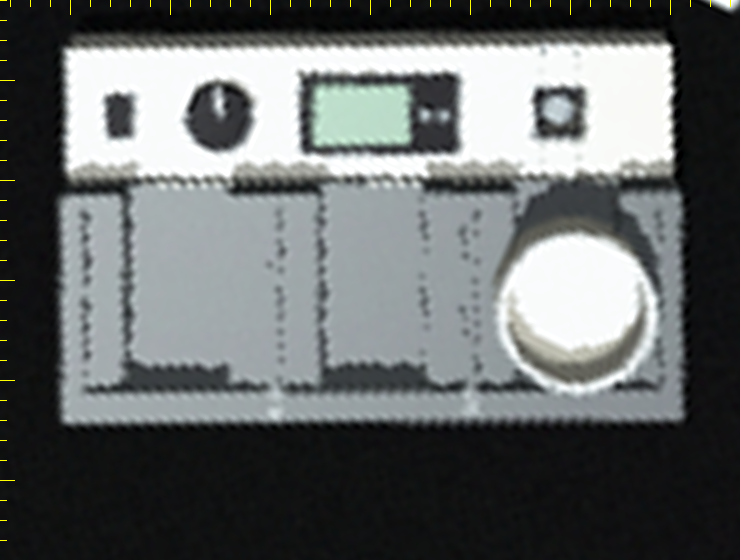

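View pics/st.png

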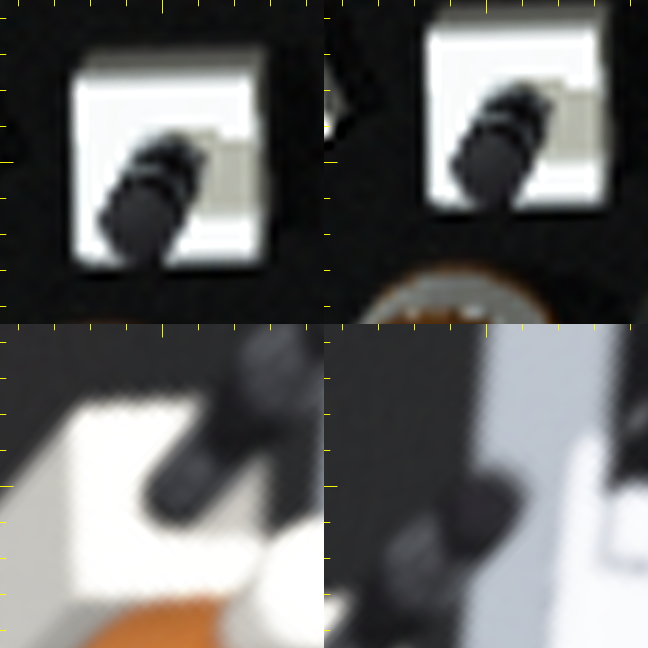

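```bash
cat >> h.py <<'E'
def axes():
    o=ctrl.get_obs(); M=R.from_euler('xyz',o['eef_rot']).as_matrix(); return o,M
def phi(M): # yaw of lifter-forward if lifter x = tool y (sign to choose)
    return np.degrees(np.arctan2(M[1,1],M[0,1]))
def go(x,y,z,yaw=None):
    """target TCP mm, yaw of tool y axis in deg; prints motion total"""
    o,M=axes(); d=M.T@(np.array([x,y,z])-o['ee_pos']*1000)
    r=0
    if yaw is not None:
        dl=(yaw-phi(M)+180)%360-180; r=-dl  # tool x points down => +roll about x is -yaw
    print('motion total dx dy dz roll: %.1f %.1f %.1f %.1f'%(d[0],d[1],d[2],r), '| dist %.0f'%np.linalg.norm(d))
def st():
    o,M=axes(); print('t %.2f'%o['time_s'],'tcp',np.round(o['ee_pos']*1000,1),'phi %.1f'%phi(M),'q',np.round(o['qpos'],2),'F',np.round(o['force'],1),'w %.1f'%(o['grip_width']*1000),'tilt %.2f'%np.degrees(np.arccos(-M[2,0])))
E
python3 - <<'E'
from h import *
st(); print(np.round(axes()[1],3)); go(685.5,-78.4,171,0)
E
```

```text
t 0.50 tcp [216.6 505.5 171.3] phi 156.8 q [ 1.1   0.3   1.52 -0.    1.32 -0.07] F [ 0.1  0.  -0.1] w 93.9 tilt 0.00
[[-0.    -0.919  0.394]
 [-0.     0.394  0.919]
 [-1.    -0.    -0.   ]]
motion total dx dy dz roll: 0.3 -661.0 -352.1 156.8 | dist 749
```

Call:
servo_tool:
  motion: [0,-30,-16,-1,0,-70,-37,-3,0,-115,-61,-5,0,-160,-85,-7,0,-205,-109,-9,0,-250,-133,-11,0,-295,-157,-13,0,-340,-181,-15,0,-385,-205,-17,0,-430,-229,-19,0,-475,-253,-20,0,-520,-277,-21,0,-565,-301,-22,0,-605,-322,-23,0,-640,-341,-23.2,0,-661,-352,-23.2,0,-661,-352,-23.2,0,-661,-352,-23.2]
  gripper: 0.5
  force: 30

```text
time_s: 2.75
ee_pos: [0.6852, -0.0776, 0.1713]
eef_rot: [1.072, 1.57, 2.644]
force: [-0.1, 0.1, 0.5]
grip_width: 0.047
```

```bash
python3 - <<'E'
from h import *
st(); go(685.5,-78.4,171,180); c=cam('scene'); save(c,'s1.png',(200,170,380,320),4)
E
```

```text
t 2.75 tcp [685.2 -77.6 171.3] phi -180.0 q [-0.17  0.63  1.05  0.    1.46 -1.74] F [-0.1  0.1  0.5] w 47.0 tilt 0.02
motion total dx dy dz roll: 0.3 -0.3 -0.8 0.0 | dist 1
```

View pics/s1.png

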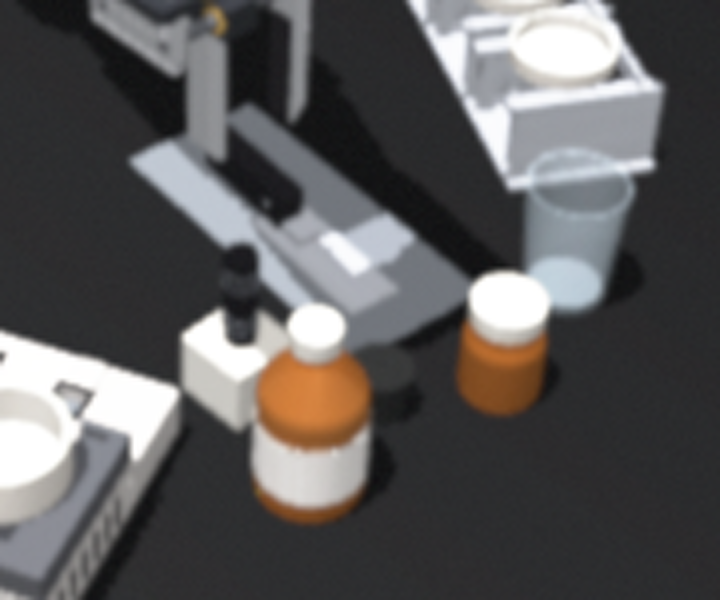

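Candidates in the top view (1.5x pixels):
- Pin: the black handle in the white block at (446,217). Not the stopper at (418,193), the pen at (595,118) or the stick at (672,408).
- Low dishes: the white ones in the rack at (275,238), (252,279) and (226,321). Not the turquoise ones at (163,287) and (267,393), or the conical bowl at (127,355).
- Tall dish: (535,218).
- Lifter: (380,285).

The crop shows the fingers above the upright pin in its white block at crop (240,300).

Call:
servo_tool:
  motion: [20,0,-1,0,45,0,-1,0,70,0,-1,0,95,0,-1,0,108,0,-1,0,111,0,-1,0,111,0,-1,0]

```text
time_s: 3.68
ee_pos: [0.6859, -0.0792, 0.0613]
eef_rot: [-1.746, 1.57, -0.175]
force: [0.4, 1.1, 0.4]
grip_width: 0.0469
```

Call:
servo_tool:
  motion: [0,0,0,0,0,0,0,0,0,0,0,0,0,0,0,0]
  gripper: 0
  force: 30

```text
time_s: 4.18
ee_pos: [0.6857, -0.0794, 0.0606]
eef_rot: [-1.937, 1.57, -0.366]
force: [0.1, -0.2, 1.1]
grip_width: 0.0211
```

```bash
python3 - <<'E'
from h import *
st(); c=cam('scene'); save(c,'s2.png',(230,180,330,300),5)
E
```

```text
t 4.17 tcp [685.7 -79.4  60.6] phi -180.0 q [-0.17  0.71  1.18 -0.    1.26 -1.74] F [ 0.1 -0.2  1.1] w 21.1 tilt 0.02
```

View pics/s2.png

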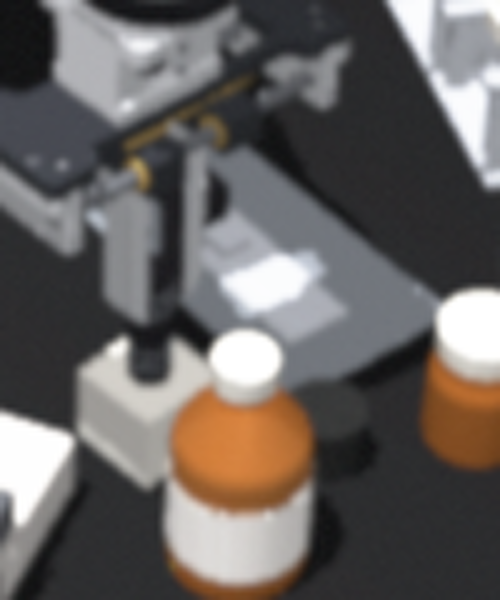

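Call:
servo_tool:
  motion: [-15,0,0,0,-35,0,0,0,-55,0,0,0,-68,0,0,0,-70,6,-20,0,-70,16,-50,0,-70,25,-80,0,-70,31,-101,0,-70,33,-106.8,0,-70,33,-106.8,0]

```text
time_s: 5.48
ee_pos: [0.6525, -0.186, 0.1302]
eef_rot: [0.866, 1.57, 2.437]
force: [0.9, 1.0, -1.1]
grip_width: 0.0212
```

```bash
python3 - <<'E'
from h import *
st(); c=cam('scene'); save(c,'s3.png',(180,180,300,310),4); 
c=cam('top'); save(c,'t3.png',(290,100,400,210),5)
E
```

```text
t 5.47 tcp [ 652.5 -186.   130.2] phi 180.0 q [-0.33  0.62  1.15  0.    1.37 -1.9 ] F [ 0.9  1.  -1.1] w 21.2 tilt 0.02
```

View pics/s3.png

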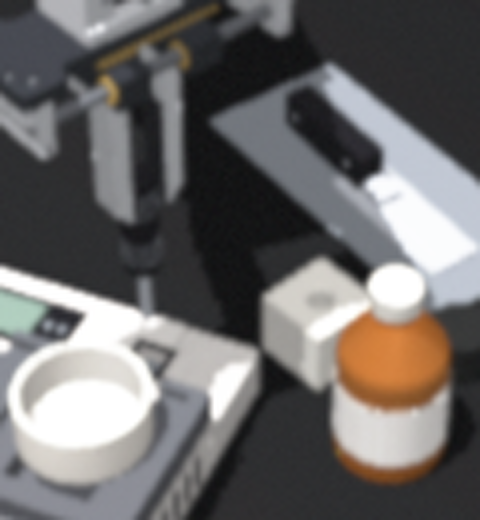

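View pics/t3.png

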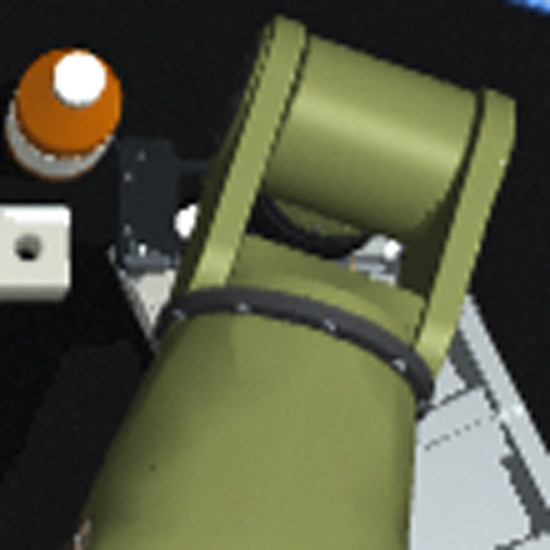

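```bash
python3 - <<'E'
from h import *
c=cam('scene'); t=cam('top')
f=lambda c,a,b,o,s,z: np.round(onplane(c,(a+.5)/s-.5+o[0],(b+.5)/s-.5+o[1],z)[:2]*1000,1)
print('tip',f(c,148,317,(180,180),4,.072),'surround',f(c,153,358,(180,180),4,.040))
print('hole scene',f(c,321,299,(180,180),4,.044),'top',f(t,28,246,(290,100),5,.044))
save(c,'s3b.png',(200,235,260,285),10)
E
```

```text
tip [ 652.5 -182.4] surround [ 655.2 -182.4]
hole scene [687.  -77.5] top [684.2 -77.7]
```

View pics/s3b.png

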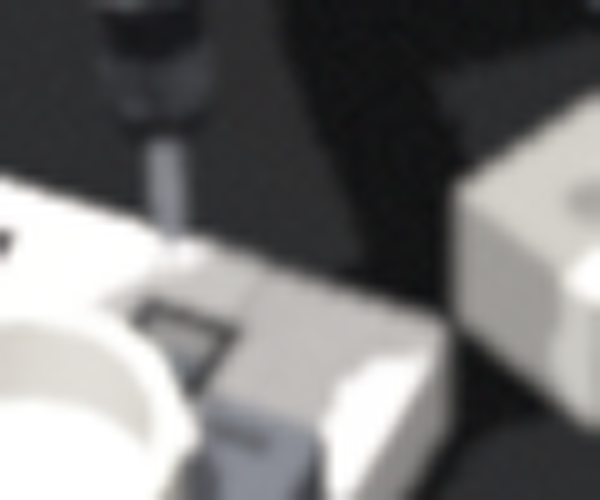

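Call:
servo_tool:
  motion: [15,-1.5,0,0,30,-1.5,0,0,36,-1.5,0,0,37,-1.5,0,0,37,-1.5,0,0]

```text
time_s: 6.3
ee_pos: [0.6542, -0.1862, 0.0937]
eef_rot: [-1.931, 1.57, -0.361]
force: [-0.1, -0.3, -0.1]
grip_width: 0.0211
```

```bash
python3 - <<'E'
from h import *
st(); c=cam('scene'); save(c,'s4.png',(200,235,260,285),10)
E
```

```text
t 6.30 tcp [ 654.2 -186.2   93.7] phi -180.0 q [-0.33  0.66  1.19 -0.    1.3  -1.9 ] F [-0.1 -0.3 -0.1] w 21.1 tilt 0.03
```

View pics/s4.png

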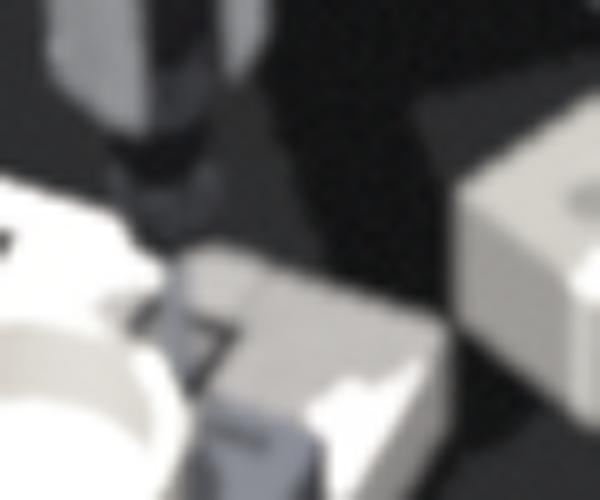

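Call:
servo_tool:
  motion: [3,0,0,0,5,0,0,0,6.5,0,0,0,7.5,0,0,0,7.5,0,0,0]

```text
time_s: 6.98
ee_pos: [0.6542, -0.1862, 0.086]
eef_rot: [-2.008, 1.57, -0.437]
force: [0.1, 0.0, 2.3]
grip_width: 0.0213
```

Call:
servo_tool:
  motion: [1,0,0,0,1.5,0,0,0,2,0,0,0,2,0,0,0]

```text
time_s: 7.48
ee_pos: [0.6547, -0.1863, 0.0851]
eef_rot: [-1.875, 1.569, -0.304]
force: [-0.2, -0.5, 9.5]
grip_width: 0.0216
```

Call:
servo_tool:
  motion: [0.7,0,0,0,0.7,0,0,0,0.7,0,0,0]

```text
time_s: 7.85
ee_pos: [0.6549, -0.1864, 0.0849]
eef_rot: [-1.861, 1.568, -0.29]
force: [0.8, -0.4, 12.7]
grip_width: 0.0212
```

Call:
servo_tool:
  motion: [-8,0,0,0,-25,0,0,0,-45,0,0,0,-48,0,0,0,-48,0,0,0]

```text
time_s: 8.48
ee_pos: [0.6539, -0.1861, 0.1309]
eef_rot: [1.223, 1.57, 2.793]
force: [-0.1, -0.3, -0.1]
grip_width: 0.0214
```

```bash
python3 - <<'E'
from h import *
st(); go(685.7,-78.6,133); c=cam('scene'); save(c,'s5.png',(190,210,270,285),8)
E
```

```text
t 8.47 tcp [ 653.9 -186.1  130.9] phi -180.0 q [-0.33  0.63  1.15  0.    1.37 -1.9 ] F [-0.1 -0.3 -0.1] w 21.4 tilt 0.02
motion total dx dy dz roll: -2.1 -31.8 107.5 0.0 | dist 112
```

View pics/s5.png

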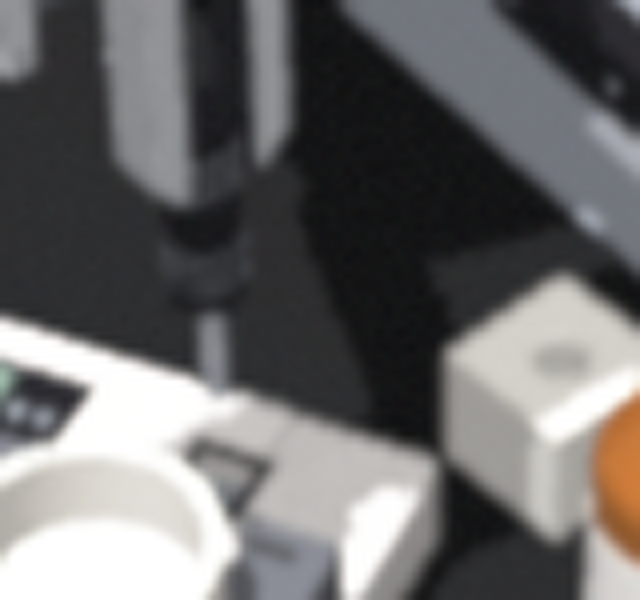

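Call:
servo_tool:
  motion: [0,-5,18,0,0,-14,48,0,0,-24,80,0,0,-30,101,0,0,-31.8,106.7,0,0,-31.8,106.7,0,0,-31.8,106.7,0]

```text
time_s: 9.4
ee_pos: [0.6857, -0.0804, 0.1311]
eef_rot: [2.544, 1.571, -2.169]
force: [0.7, 0.2, 0.2]
grip_width: 0.0214
```

```bash
python3 - <<'E'
from h import *
st(); go(685.7,-79.4,61.2)
E
```

```text
t 9.40 tcp [685.7 -80.4 131.1] phi 179.9 q [-0.17  0.65  1.11 -0.    1.39 -1.74] F [0.7 0.2 0.2] w 21.4 tilt 0.01
motion total dx dy dz roll: 69.9 -0.0 1.0 0.0 | dist 70
```

Call:
servo_tool:
  motion: [15,0,1,0,35,0,1,0,55,0,1,0,66,0,1,0,69,0,1,0,69.5,0,1,0]

```text
time_s: 10.15
ee_pos: [0.6861, -0.0785, 0.062]
eef_rot: [-1.746, 1.57, -0.176]
force: [0.1, -0.3, -0.7]
grip_width: 0.0213
```

```bash
python3 - <<'E'
from h import *
st(); c=cam('scene'); save(c,'s6.png',(230,180,330,300),5)
E
```

```text
t 10.15 tcp [686.1 -78.5  62. ] phi -180.0 q [-0.17  0.71  1.17 -0.    1.26 -1.74] F [ 0.1 -0.3 -0.7] w 21.3 tilt 0.03
```

View pics/s6.png

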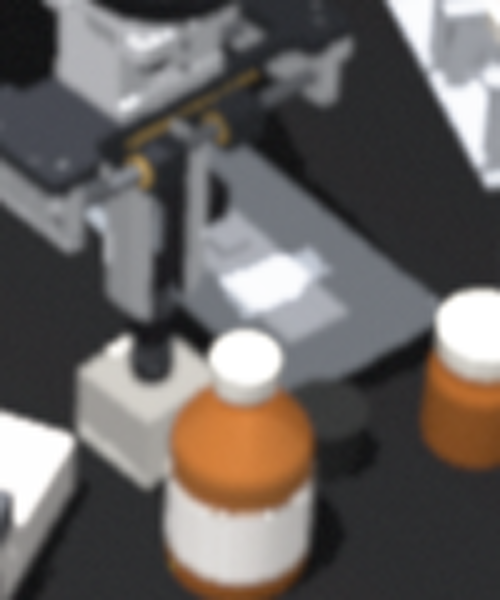

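Call:
servo_tool:
  motion: [0.6,0,0,0,1,0,0,0,1,0,0,0]

```text
time_s: 10.58
ee_pos: [0.6859, -0.0784, 0.0608]
eef_rot: [-1.826, 1.571, -0.255]
force: [-0.1, 0.3, -1.2]
grip_width: 0.0214
```

Call:
servo_tool:
  motion: [0,0,0,0,0,0,0,0,0,0,0,0]
  gripper: 0.5

```text
time_s: 10.95
ee_pos: [0.6859, -0.0784, 0.0607]
eef_rot: [-1.569, 1.571, 0.002]
force: [-0.1, 1.1, 0.4]
grip_width: 0.046
```

Call:
servo_tool:
  motion: [-25,0,0,0,-60,0,0,0,-95,0,0,0,-130,0,0,0,-160,0,0,0,-170,50,20,0,-170,100,60,0,-170,150,110,0,-170,190,160,0,-170,220,210,0,-170,230,250,0,-170,230,270,0,-170,230,270,0]

```text
time_s: 12.58
ee_pos: [0.4556, 0.1924, 0.2307]
eef_rot: [-1.202, 1.571, 0.371]
force: [-1.3, 0.5, -0.4]
grip_width: 0.0469
```

```bash
python3 - <<'E'
from h import *
st(); c=cam('top'); save(c,'t7.png',s=1.5); c=cam('scene'); save(c,'s7.png',s=1.5)
E
```

```text
t 12.57 tcp [455.6 192.4 230.7] phi -179.9 q [ 0.33  0.13  1.58  0.    1.42 -1.25] F [-1.3  0.5 -0.4] w 46.9 tilt 0.01
```

View pics/t7.png

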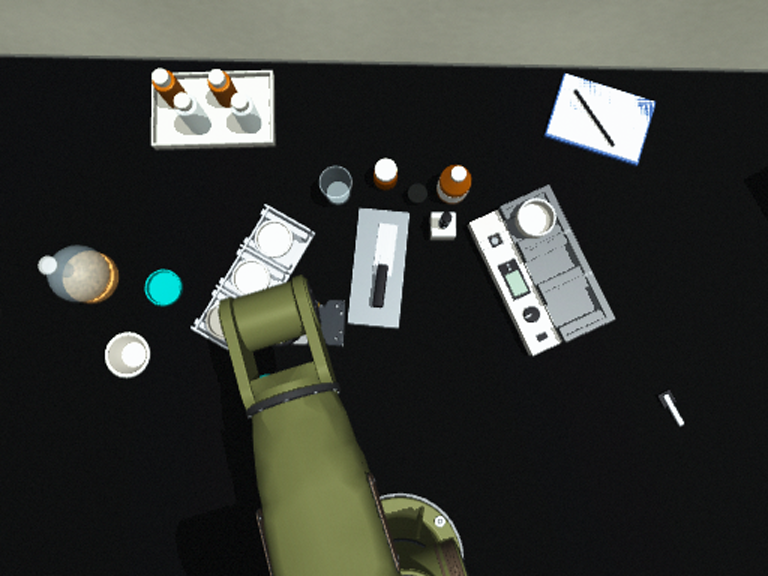

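View pics/s7.png

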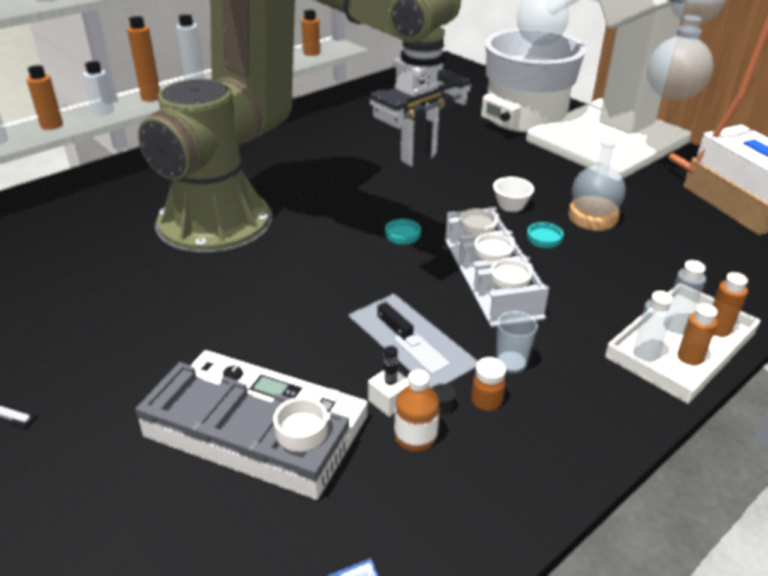

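```bash
cat > lif.py <<'E'
from h import *
c=cam('top'); s=cam('scene'); o=(554,51)
im=rectify(c,(600,46),-4.2,36,110,50,3); 
a=cv2.cvtColor(im,cv2.COLOR_BGR2GRAY); m=(a<60).astype(np.uint8)
n,l,stt,ct=cv2.connectedComponentsWithStats(m)
cand=[i for i in range(1,n) if 800<stt[i,4]<40000]
for i in cand: 
    r=cv2.minAreaRect(np.argwhere(l==i)[:,::-1].astype(np.float32)); print(stt[i],np.round(r[0],1),np.round(np.array(r[1])/3,1),round(r[2],1))
im7=rectify(c,(600,46),-4.2,7,110,50,3)
cv2.imwrite('pics/lif.png',np.hstack([grid(im,110,50,3),grid(im7,110,50,3)])[:600] if 0 else cv2.resize(np.hstack([grid(im,110,50,3),grid(im7,110,50,3)]),None,fx=.85,fy=.85))
E
python3 lif.py
```

```text
[   0    0   16  660 8533] [  7.5 329.5] [219.7   5. ] 90.0
[  120    54    73   265 15710] [156.5 185.6] [22.2 88.2] 1.6
```

View pics/lif.png

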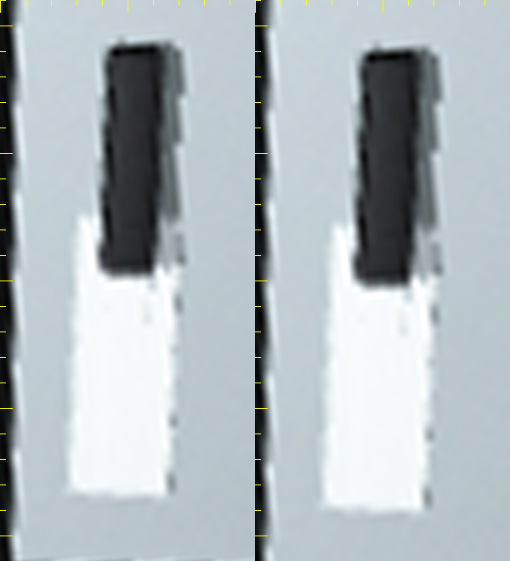

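```bash
python3 - <<'E'
from h import *
go(553,51,60,174.2)
E
```

```text
motion total dx dy dz roll: 170.7 -97.1 -139.6 5.7 | dist 241
```

Call:
servo_tool:
  motion: [0,-15,-22,1,0,-40,-58,3,0,-70,-100,5,0,-90,-130,5.7,20,-97,-139.6,5.7,60,-97,-139.6,5.7,100,-97,-139.6,5.7,140,-97,-139.6,5.7,165,-97,-139.6,5.7,170.7,-97,-139.6,5.7,170.7,-97,-139.6,5.7]

```text
time_s: 14.15
ee_pos: [0.5532, 0.0515, 0.0606]
eef_rot: [-1.526, 1.57, -0.055]
force: [-0.6, 0.1, 0.2]
grip_width: 0.047
```

```bash
python3 - <<'E'
from h import *
st();go(553,51,6.5,174.2)
c=cam('scene'); save(c,'s8.png',(220,170,330,270),6)
E
```

```text
t 14.15 tcp [553.2  51.5  60.6] phi 174.3 q [ 0.03  0.43  1.62 -0.    1.09 -1.44] F [-0.6  0.1  0.2] w 47.0 tilt 0.03
motion total dx dy dz roll: 54.1 0.1 -0.5 0.1 | dist 54
```

View pics/s8.png

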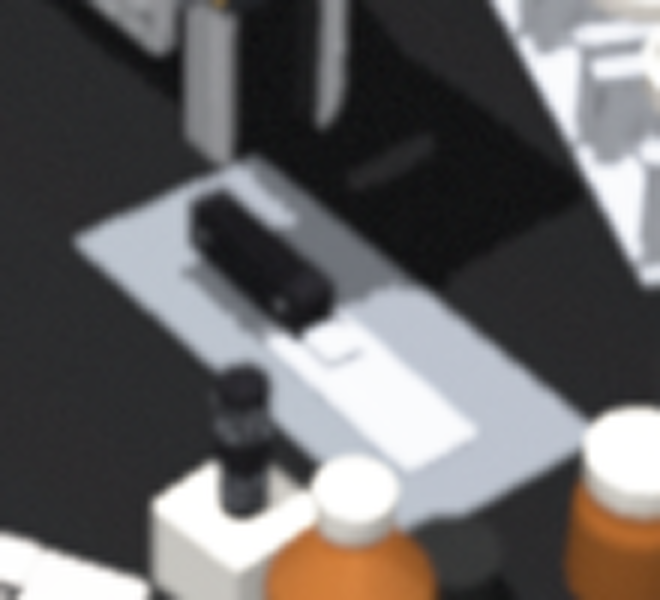

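Fingers are above the handle (crop (260,260)), which hasn't moved. Descend and grip.

Call:
servo_tool:
  motion: [15,0,0,0,32,0,0,0,45,0,0,0,51,0,0,0,53.5,0,0,0,53.5,0,0,0]

```text
time_s: 14.95
ee_pos: [0.553, 0.052, 0.0066]
eef_rot: [-1.495, 1.571, -0.024]
force: [-0.1, 0.6, 0.5]
grip_width: 0.0469
```

Call:
servo_tool:
  motion: [0,0,0,0,0,0,0,0,0,0,0,0,0,0,0,0]
  gripper: 0
  force: 55

```text
time_s: 15.45
ee_pos: [0.5529, 0.052, 0.0065]
eef_rot: [-1.294, 1.571, 0.178]
force: [0.4, 0.3, -0.3]
grip_width: 0.0105
```

```bash
python3 - <<'E'
from h import *
st()
E
```

```text
t 15.45 tcp [552.9  52.    6.5] phi 174.3 q [ 0.03  0.5   1.66  0.    0.98 -1.44] F [ 0.4  0.3 -0.3] w 10.5 tilt 0.00
```

```bash
python3 - <<'E'
from h import *
st()
c=cam('scene'); save(c,'s9.png',(220,170,330,270),6)
E
```

```text
t 15.45 tcp [552.9  52.    6.5] phi 174.3 q [ 0.03  0.5   1.66  0.    0.98 -1.44] F [ 0.4  0.3 -0.3] w 10.5 tilt 0.00
```

View pics/s9.png

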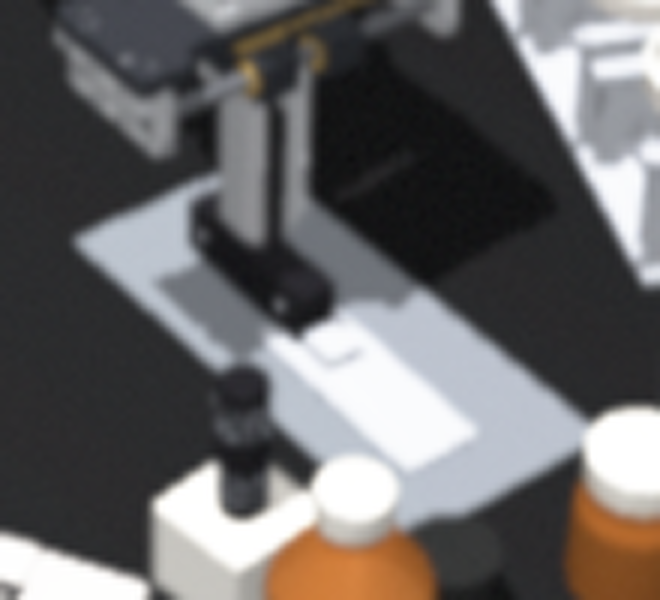

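```bash
python3 - <<'E'
from h import *
c=cam('scene')
for p in [(552.9,52,6.5),(552.9,52,36),(552.9,40,36),(552.9,40,6)]:
    u,v=proj(c,np.array(p)/1000); print(p,(u-220)*6,(v-170)*6)
t=cam('top'); save(t,'t9.png',(220,130,290,225),6)
im=c['color'];P=cloud(c)
# handle top estimate from scene: dark pixels on mat with z>.03
m=(im.max(-1)<60)&(P[...,2]>.028)&(P[...,2]<.045)&(abs(P[...,0]-.56)<.08)&(abs(P[...,1]-.05)<.06)
print(m.sum(),P[m].mean(0)); 
r=cv2.minAreaRect((P[m][:,:2]*1000).astype(np.float32)); print(r)
E
```

```text
(552.9, 52, 6.5) 252.46266113456136 280.66668768900126
(552.9, 52, 36) 253.48812393281787 231.47141288414662
(552.9, 40, 36) 234.00210840176499 242.40432420158487
(552.9, 40, 6) 233.21434069347833 292.51544611223267
117 [0.56936192 0.04548942 0.03383473]
((560.9833374023438, 48.76542663574219), (20.586999893188477, 82.81426239013672), 82.56831359863281)
```

View pics/t9.png

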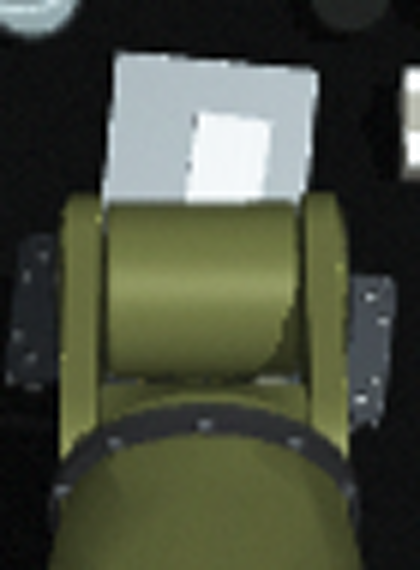

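Call:
servo_tool:
  motion: [0,0,0,0,0,0,0,0]
  gripper: 0
  force: 30

```text
time_s: 15.85
ee_pos: [0.5528, 0.052, 0.0064]
eef_rot: [2.579, 1.571, -2.232]
force: [0.0, -0.5, -0.2]
grip_width: -0.0
```

```bash
python3 - <<'E'
from h import *
st()
c=cam('scene'); save(c,'s10.png',(235,190,300,240),10)
E
```

```text
t 15.85 tcp [552.8  52.    6.4] phi 174.3 q [ 0.03  0.5   1.66 -0.    0.98 -1.44] F [ 0.  -0.5 -0.2] w -0.0 tilt 0.00
```

View pics/s10.png

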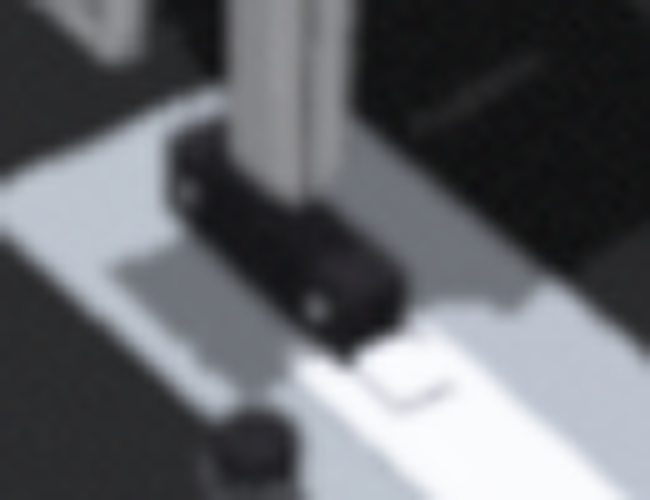

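Call:
servo_tool:
  motion: [0,0,0,0,0,0,0,0,0,0,0,0,0,0,0,0]
  gripper: 0.5
  force: 15

```text
time_s: 16.4
ee_pos: [0.5528, 0.0519, 0.0064]
eef_rot: [1.601, 1.571, 3.073]
force: [0.3, 0.7, 0.6]
grip_width: 0.0372
```

```bash
python3 - <<'E'
from h import *
st()
c=cam('scene'); save(c,'s11.png',(235,190,300,240),10); t=cam('top'); save(t,'t11.png',(220,130,290,225),6)
E
```

```text
t 16.40 tcp [552.8  51.9   6.4] phi 174.3 q [ 0.03  0.5   1.66  0.    0.98 -1.44] F [0.3 0.7 0.6] w 37.2 tilt 0.00
```

View pics/s11.png

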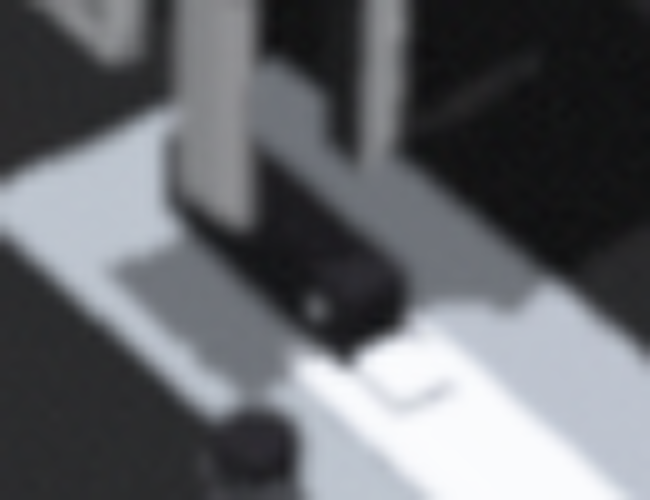

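```bash
python3 - <<'E'
from h import *
c=cam('scene'); P=cloud(c)
# s6 finger
for y in(-79,-103,-91):
  for z in (60,85):
    u,v=proj(c,np.array([685.7,y,z])/1000); print('s6',y,z,(u-230)*5,(v-180)*5)
for y in(52,28,33):
  for z in (6,33):
    u,v=proj(c,np.array([552.8,y,z])/1000); print('s11',y,z,(u-235)*10,(v-190)*10)
# depth at near finger tip pixels
for (a,b) in[(215,100),(215,150),(220,190),(230,215),(240,222),(385,100),(385,150)]:
    print((a,b),np.round(P[190+b//10,235+a//10]*1000,1), c['color'][190+b//10,235+a//10])
# handle px
for (a,b) in[(300,220),(350,270),(270,250),(330,320),(450,430)]:
    print('h',(a,b),np.round(P[190+b//10,235+a//10]*1000,1), c['color'][190+b//10,235+a//10])
E
```

```text
s6 -79 60 145.66044057519775 348.1733555620302
s6 -79 85 146.304731706324 310.26335757101435
s6 -103 60 108.31461193849279 371.3045168556036
s6 -103 85 108.47844936485203 333.2710354567004
s6 -91 60 127.09040836746539 359.67521335724683
s6 -91 85 127.49714941384767 321.70299076804696
s11 52 6 270.5018433571422 268.974209722403
s11 52 33 272.06068544908476 194.04906638406004
s11 28 6 206.0908023944438 305.90065431150776
s11 28 33 206.87866796151752 230.69836557795554
s11 33 6 219.61151671703647 298.14931384602033
s11 33 33 220.56247439883577 223.00449638576168
(215, 100) [561.2  21.1  87. ] [144 144 147]
(215, 150) [561.8  20.8  70.5] [143 144 147]
(220, 190) [562.   24.3  55. ] [136 137 139]
(230, 215) [560.5  29.4  44.4] [103 103 105]
(240, 222) [552.9  40.1  30.3] [52 52 54]
(385, 100) [567.6  77.8  61.5] [128 129 132]
(385, 150) [532.5 113.    4. ] [116 118 122]
h (300, 220) [568.8  47.8  36. ] [28 27 30]
h (350, 270) [589.4  47.3  31.6] [44 43 49]
h (270, 250) [562.1  43.   23.8] [20 20 23]
h (330, 320) [591.8  38.1  20.5] [33 33 36]
h (450, 430) [634.5  42.9   6.8] [250 251 253]
```

View pics/t11.png

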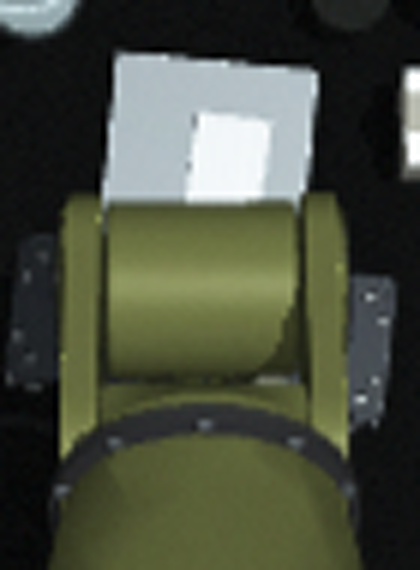

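```bash
python3 - <<'E'
from h import *
im0=cv2.imread('pics/scene0.png')
c=cam('scene')
for p in [(216.5,505.3,171),(216.5+18,505.3+43,171),(216.5-18,505.3-43,171),(216.5+18,505.3+43,200),(216.5-18,505.3-43,200)]:
    u,v=proj(c,np.array(p)/1000); print(p,u*1.5,v*1.5)
# s7: tcp 455.6 192.4 230.7 jaws along y, width 47
for y in(192.4-23.5-6,192.4+23.5+6):
  for z in(231,260):
    u,v=proj(c,np.array((455.6,y,z))/1000); print('s7',y,z,u*1.5,v*1.5)
P=cloud(c); m=(P[...,2]>.03)&(P[...,2]<.12)&(abs(P[...,0]-.556)<.03)&(abs(P[...,1]-.05)<.06)&(c['color'].min(-1)>90)
for k in range(30,120,6):
    q=P[m&(P[...,2]*1000>=k)&(P[...,2]*1000<k+6)]; 
    if len(q): print(k,len(q),np.round(q.min(0)*1000),np.round(q.max(0)*1000))
E
```

```text
(216.5, 505.3, 171) 441.6662689451707 117.66357540871648
(234.5, 548.3, 171) 460.0752329998211 115.1466228158719
(198.5, 462.3, 171) 422.98047568377024 120.21837727909971
(234.5, 548.3, 200) 460.9635072024874 103.41884938151767
(198.5, 462.3, 200) 423.4948349889794 108.3653714105815
s7 162.9 231 404.28941738651014 179.9243513776959
s7 162.9 260 404.69223139266023 165.7512682046297
s7 221.9 231 427.3377842182001 169.92878671560845
s7 221.9 260 428.0278412927654 155.9593909396426
30 5 [533.  42.  32.] [546.  54.  36.]
36 2 [538.  27.  37.] [560.  50.  42.]
42 5 [559.  24.  42.] [566.  88.  48.]
48 15 [547.  17.  48.] [569.  87.  54.]
54 15 [541.  17.  54.] [567.  88.  60.]
60 19 [543.  17.  60.] [570.  88.  66.]
66 14 [542.  17.  66.] [568.  87.  72.]
72 22 [544.  16.  72.] [569.  87.  78.]
78 21 [542.  17.  78.] [569.  83.  83.]
84 18 [541.  16.  85.] [571.  87.  90.]
90 19 [544.  17.  90.] [568.  87.  95.]
96 22 [542.  16.  96.] [567.  84. 102.]
102 20 [542.  16. 102.] [567.  88. 107.]
108 25 [542.  17. 108.] [568.  89. 113.]
114 27 [549.  17. 114.] [569.  92. 120.]
```

```bash
python3 - <<'E'
from h import *
c=cam('scene')
for (a,b) in[(298,205),(230,165)]:
  for z in(30,34,38,42,46,50): print((a,b),z,np.round(onplane(c,235+a/10-.45,190+b/10-.45,z/1000)*1000,1))
u=c
E
```

```text
(298, 205) 30 [556.1  57.1  30. ]
(298, 205) 34 [559.6  53.7  34. ]
(298, 205) 38 [563.2  50.4  38. ]
(298, 205) 42 [566.7  47.1  42. ]
(298, 205) 46 [570.3  43.7  46. ]
(298, 205) 50 [573.8  40.4  50. ]
(230, 165) 30 [530.7  54.6  30. ]
(230, 165) 34 [534.3  51.3  34. ]
(230, 165) 38 [538.   47.9  38. ]
(230, 165) 42 [541.7  44.6  42. ]
(230, 165) 46 [545.3  41.3  46. ]
(230, 165) 50 [549.  38.  50.]
```

The pictures disagree with the reported TCP height. The visible fingertips sit about 33 mm above it, so the fingers closed over the handle without touching it. I'll open and lower in stages, using the camera and the force reading.

Call:
servo_tool:
  motion: [6,0,0,0,14,0,0,0,22,0,0,0,26,0,0,0,26,0,0,0]
  gripper: 0.5

```text
time_s: 17.27
ee_pos: [0.5526, 0.052, -0.0199]
eef_rot: [1.7, 1.57, -3.112]
force: [-0.8, -0.5, 0.1]
grip_width: 0.0474
```

```bash
python3 - <<'E'
from h import *
st()
c=cam('scene'); save(c,'s12.png',(235,190,300,240),10)
E
```

```text
t 17.27 tcp [552.6  52.  -19.9] phi 174.3 q [ 0.03  0.54  1.67 -0.    0.93 -1.44] F [-0.8 -0.5  0.1] w 47.4 tilt 0.04
```

View pics/s12.png

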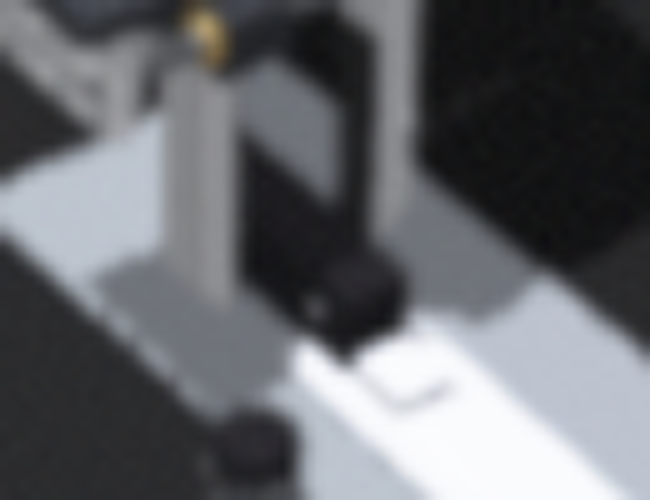

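```bash
python3 - <<'E'
from h import *
c=cam('scene')
for (a,b) in[(230,307),(165,260)]:
  for z in(4,8,12,16,20,24): print((a,b),z,np.round(onplane(c,235+a/10-.45,190+b/10-.45,z/1000)*1000,1))
E
```

```text
(230, 307) 4 [553.5  34.6   4. ]
(230, 307) 8 [557.   31.4   8. ]
(230, 307) 12 [560.4  28.3  12. ]
(230, 307) 16 [563.9  25.2  16. ]
(230, 307) 20 [567.3  22.   20. ]
(230, 307) 24 [570.8  18.9  24. ]
(165, 260) 4 [526.5  34.3   4. ]
(165, 260) 8 [530.1  31.1   8. ]
(165, 260) 12 [533.6  28.   12. ]
(165, 260) 16 [537.2  24.9  16. ]
(165, 260) 20 [540.8  21.7  20. ]
(165, 260) 24 [544.4  18.6  24. ]
```

Call:
servo_tool:
  motion: [2,0,0,0,4,0,0,0,6,0,0,0,6,0,0,0]

```text
time_s: 17.88
ee_pos: [0.5528, 0.0519, -0.0257]
eef_rot: [1.774, 1.571, -3.038]
force: [0.0, 0.0, -0.4]
grip_width: 0.0467
```

Call:
servo_tool:
  motion: [1.5,0,0,0,2.5,0,0,0,2.5,0,0,0]

```text
time_s: 18.25
ee_pos: [0.5528, 0.0519, -0.0281]
eef_rot: [1.412, 1.571, 2.883]
force: [-0.1, 0.4, 0.3]
grip_width: 0.0469
```

Call:
servo_tool:
  motion: [1,0,0,0,2,0,0,0,2,0,0,0]

```text
time_s: 18.62
ee_pos: [0.5529, 0.0519, -0.0298]
eef_rot: [-1.677, 1.571, -0.205]
force: [-0.4, 0.3, 5.5]
grip_width: 0.0467
```

Call:
servo_tool:
  motion: [1,0,0,0,1,0,0,0]

```text
time_s: 18.88
ee_pos: [0.553, 0.0519, -0.0299]
eef_rot: [-1.621, 1.57, -0.15]
force: [-8.2, -1.1, 17.1]
grip_width: 0.0472
```

Call:
servo_tool:
  motion: [1,0,0,0,1,0,0,0]

```text
time_s: 19.12
ee_pos: [0.5531, 0.052, -0.03]
eef_rot: [-1.603, 1.57, -0.131]
force: [-12.1, -1.6, 29.3]
grip_width: 0.047
```

```bash
python3 - <<'E'
from h import *
st()
c=cam('scene'); save(c,'s13.png',(235,190,300,240),10)
for (a,b) in[(230,307),(165,260)]: pass
E
```

```text
t 19.12 tcp [553.1  52.  -30. ] phi 174.3 q [ 0.03  0.56  1.67 -0.    0.91 -1.44] F [-12.1  -1.6  29.3] w 47.0 tilt 0.03
```

View pics/s13.png

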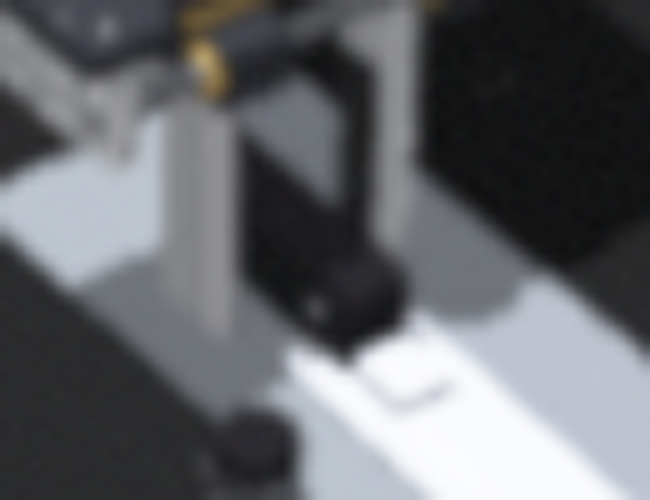

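Call:
servo_tool:
  motion: [-3,0,0,0,-5,0,0,0,-5,0,0,0]

```text
time_s: 19.55
ee_pos: [0.5528, 0.0519, -0.0272]
eef_rot: [1.673, 1.571, -3.138]
force: [0.1, -0.7, 0.5]
grip_width: 0.0474
```

Call:
servo_tool:
  motion: [0,0,0,0,0,0,0,0,0,0,0,0,0,0,0,0]
  gripper: 0
  force: 40

```text
time_s: 20.05
ee_pos: [0.5527, 0.0519, -0.0272]
eef_rot: [1.787, 1.571, -3.024]
force: [-0.1, 0.6, -0.7]
grip_width: 0.0214
```

```bash
python3 - <<'E'
from h import *
st()
c=cam('scene'); save(c,'s14.png',(235,190,300,240),10)
E
```

```text
t 20.05 tcp [552.7  51.9 -27.2] phi 174.3 q [ 0.03  0.55  1.67 -0.    0.92 -1.44] F [-0.1  0.6 -0.7] w 21.4 tilt 0.01
```

View pics/s14.png

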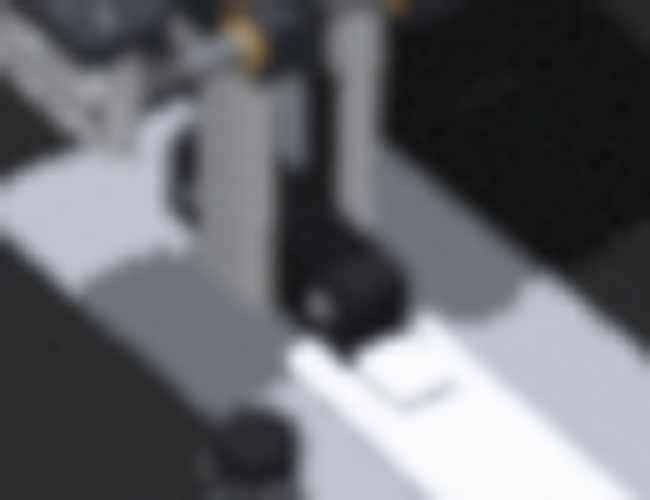

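Call:
servo_tool:
  motion: [-8,0,0,0,-25,0,0,0,-50,0,0,0,-75,0,0,0,-100,5,5,-5,-118,15,13,-12,-126,30,25,-20,-126,45,38,-29,-126,60,50,-38,-126,75,60,-47,-126,87,69,-56,-126,95,75,-63,-126,97.8,76.8,-67,-126,97.8,76.8,-67,-126,97.8,76.8,-67]

```text
time_s: 21.98
ee_pos: [0.4634, 0.138, 0.0995]
eef_rot: [-2.484, 1.57, 0.155]
force: [-0.2, -0.1, -1.1]
grip_width: 0.022
```

```bash
python3 - <<'E'
from h import *
st()
c=cam('scene'); save(c,'s15.png',(200,100,380,240),4);c=cam('top'); save(c,'t15.png',(130,110,290,240),4.5)
E
```

```text
t 21.98 tcp [463.4 138.   99.5] phi -118.8 q [ 0.21  0.23  1.79 -0.    1.12 -2.43] F [-0.2 -0.1 -1.1] w 22.0 tilt 0.04
```

View pics/s15.png

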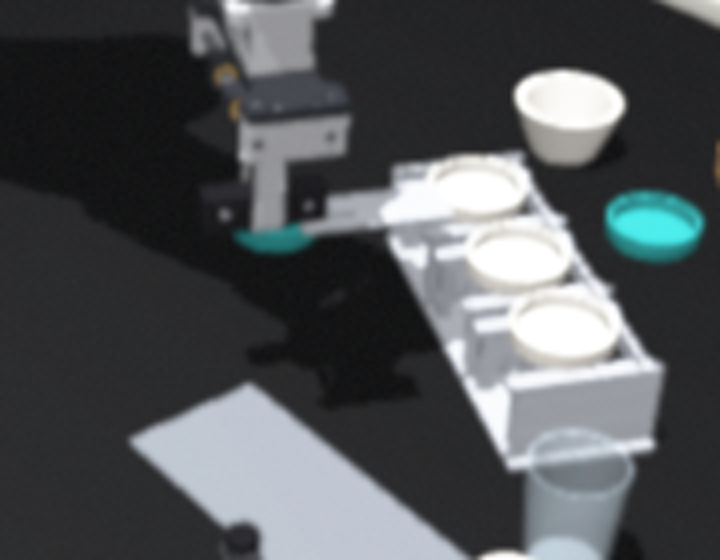

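View pics/t15.png

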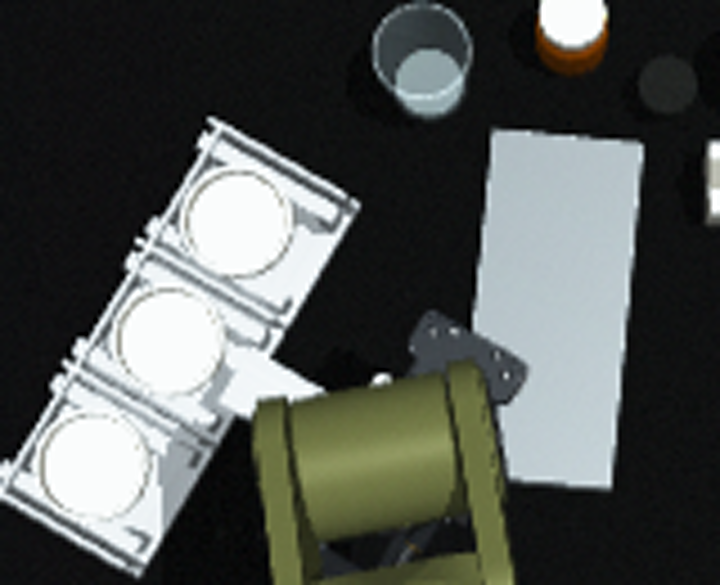

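```bash
cat >> h.py <<'E'
def overlay(c,pts,n,box,s,img=None):
    im=c['color'][...,::-1]; u0,v0,u1,v1=box; im=cv2.resize(im[v0:v1,u0:u1],None,fx=s,fy=s,interpolation=cv2.INTER_CUBIC)
    for P,col in pts:
        q=[proj(c,np.array(p)/1000) for p in P]; q=np.array([[(a+.5-u0)*s,(b+.5-v0)*s] for a,b in q]).round().astype(int)
        cv2.polylines(im,[q.reshape(-1,1,2)],len(q)>2,col,1)
    cv2.imwrite('pics/'+n,im)
def blade(tip_x,tip_y,yaw,z,L=135,w=20,b0=45):
    th=np.radians(yaw); ex=np.array([np.cos(th),np.sin(th)]); ey=np.array([-ex[1],ex[0]]); o=np.array([tip_x,tip_y])
    return [np.append(o+ex*a+ey*b,z) for a,b in((b0,-w),(L,-w),(L,w),(b0,w))]
E
python3 - <<'E'
from h import *
o,M=axes(); x,y,z=o['ee_pos']*1000; B=blade(x,y,phi(M)+180,z+31.2+3)
for n,b in(('top',(150,170,230,220)),('scene',(240,130,320,180))):
    c=cam(n); save(c,'b_%s0.png'%n,b,8); overlay(c,[(B,(0,0,255))],'b_%s.png'%n,b,8)
a=[cv2.imread('pics/b_%s.png'%n) for n in('top','scene')]
cv2.imwrite('pics/b.png',cv2.resize(np.vstack(a),None,fx=.75,fy=.75))
E
```

```text
(no output)
```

View pics/b.png

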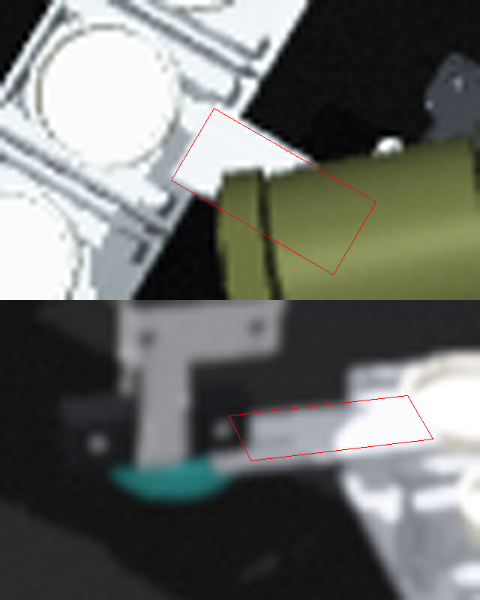

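Call:
servo_tool:
  motion: [12,0,0,0,35,0,0,0,58,0,0,0,72,0,0,0,76.5,0,0,0,76.5,0,0,0,76.5,-12,0,0,76.5,-30,0,0,76.5,-50,0,0,76.5,-70,0,0,76.5,-84,0,0,76.5,-89,0,0,76.5,-89,0,0]

```text
time_s: 23.8
ee_pos: [0.5058, 0.2163, 0.0224]
eef_rot: [1.063, 1.571, -2.579]
force: [-1.1, 0.1, -2.0]
grip_width: 0.0217
```

```bash
cat > look.py <<'E'
import sys
from h import *
n=sys.argv[1]; st()
a=[]
b={'r':((280,120,380,205),(120,130,220,215)),'d':((75,210,255,345),(290,110,420,245))}[sys.argv[2]]
for k,bb in zip(('scene','top'),b):
    c=cam(k); im=c['color'][...,::-1][bb[1]:bb[3],bb[0]:bb[2]]; s=600/im.shape[1] if sys.argv[2]=='r' else 400/im.shape[1]; s=min(s,399/im.shape[1]); a.append(cv2.resize(im,None,fx=s,fy=s,interpolation=cv2.INTER_CUBIC))
h=min(x.shape[0] for x in a); cv2.imwrite('pics/'+n,np.hstack([x[:h] for x in a]))
E
python3 look.py L1.png r
```

```text
t 23.80 tcp [505.8 216.3  22.4] phi -118.7 q [ 0.34  0.47  1.66 -0.    1.01 -2.3 ] F [-1.1  0.1 -2. ] w 21.7 tilt 0.01
```

View pics/L1.png

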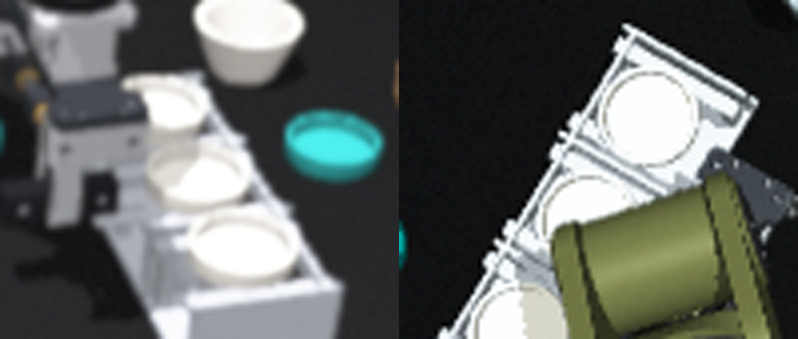

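Call:
servo_tool:
  motion: [-2,0,0,0,-4,0,0,0,-5,0,0,0,-6,0,0,0,-7,0,0,0,-9,0,0,0,-13,0,0,0,-20,0,0,0,-26,0,0,0,-30,0,0,0,-30,0,0,0]

```text
time_s: 25.28
ee_pos: [0.506, 0.2162, 0.0528]
eef_rot: [-2.347, 1.57, 0.293]
force: [-0.7, -0.2, -1.9]
grip_width: 0.0213
```

```bash
python3 look.py L2.png r
```

```text
t 25.27 tcp [506.  216.2  52.8] phi -118.7 q [ 0.34  0.43  1.64 -0.    1.07 -2.3 ] F [-0.7 -0.2 -1.9] w 21.3 tilt 0.03
```

View pics/L2.png

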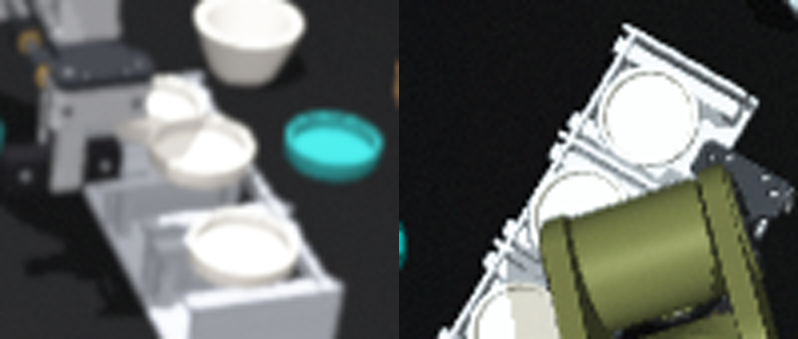

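```bash
python3 - <<'E'
from h import *
go(558.2,-208.1,104,115.5)
E
```

```text
motion total dx dy dz roll: -51.6 347.0 -249.6 125.8 | dist 431
```

Call:
servo_tool:
  motion: [-6,0,0,0,-18,0,0,0,-34,0,0,0,-46,1.7,-1.2,0.6,-51.6,6.9,-5,2.5,-51.6,15.6,-11.2,5.7,-51.6,27.8,-20,10,-51.6,41.6,-30,15,-51.6,57.3,-41.2,20.8,-51.6,72.9,-52.4,26.4,-51.6,88.5,-63.6,32,-51.6,104,-74.9,37.7,-51.6,119.7,-86.1,43.4,-51.6,135.3,-97.3,49,-51.6,149.2,-107.3,54,-51.6,161.4,-116,58.5,-51.6,170,-122.3,61.6,-51.6,173.5,-124.8,62.9,-51.6,173.5,-124.8,62.9]
  gripper: 0
  force: 50

```text
time_s: 27.75
ee_pos: [0.532, 0.004, 0.1039]
eef_rot: [1.222, 1.571, 2.765]
force: [-0.2, 0.3, -2.8]
grip_width: 0.0214
```

```bash
python3 - <<'E'
from h import *
st(); go(558.2,-208.1,104,115.5); c=cam('scene'); save(c,'s16.png',(180,120,340,270),4)
E
```

```text
t 27.75 tcp [532.    4.  103.9] phi 178.4 q [-0.06  0.33  1.65  0.    1.16 -1.6 ] F [-0.2  0.3 -2.8] w 21.4 tilt 0.01
motion total dx dy dz roll: -0.1 -32.2 -211.2 62.9 | dist 214
```

View pics/s16.png

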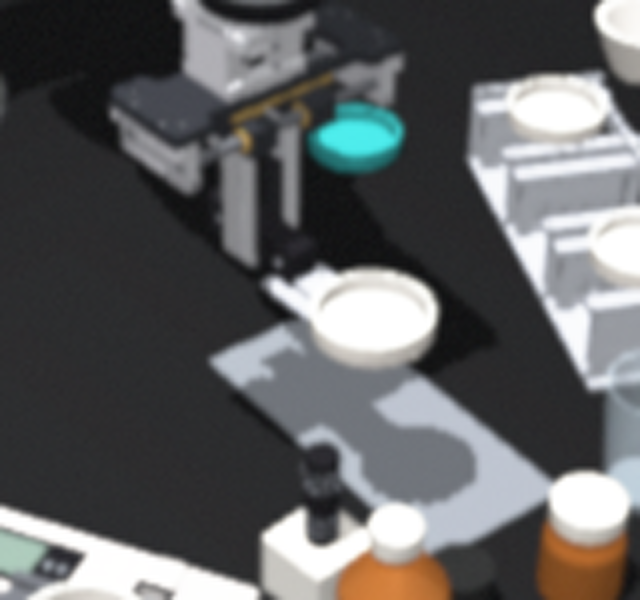

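Call:
servo_tool:
  motion: [0,-0.3,-2.1,0.6,0,-1.3,-8.4,2.5,0,-2.9,-19,5.7,0,-5.2,-33.8,10,0,-7.7,-50.7,15,0,-10.6,-69.7,20.8,0,-13.5,-88.7,26.4,0,-16.4,-107.7,32,0,-19.3,-126.7,37.7,0,-22.2,-145.7,43.4,0,-25.1,-164.7,49,0,-27.7,-181.6,54,0,-30,-196.4,58.5,0,-31.6,-207,61.6,0,-32.2,-211.2,62.9,0,-32.2,-211.2,62.9]

```text
time_s: 29.8
ee_pos: [0.5582, -0.2083, 0.104]
eef_rot: [1.922, 1.571, 2.367]
force: [0.1, 0.9, -2.8]
grip_width: 0.0217
```

```bash
python3 - <<'E'
from h import *
st(); go(558.2,-208.1,104,115.5)
o,M=axes(); x,y,z=o['ee_pos']*1000; L=phi(M)+180; th=np.radians(L)
# dish rim in images: expected centre at 105 ahead, z=U+3+18
U=z+31.2; C=np.array([x+105*np.cos(th),y+105*np.sin(th)]); print('expected dish',C,U)
a=np.linspace(0,2*np.pi,40)
circ=[(C[0]+38*np.cos(t),C[1]+38*np.sin(t),U+21) for t in a]
fl=[(C[0]+38*np.cos(t)+0,C[1]+38*np.sin(t),62+18) for t in a]
for k,b,s in(('scene',(80,180,280,330),4),('top',(290,110,420,245),4)):
    c=cam(k); overlay(c,[(circ,(0,0,255)),(fl,(0,255,0))],'ov_%s.png'%k,b,s)
E
```

```text
t 29.80 tcp [ 558.2 -208.3  104. ] phi 115.5 q [-0.42  0.46  1.46  0.    1.22 -0.86] F [ 0.1  0.9 -2.8] w 21.7 tilt 0.01
motion total dx dy dz roll: -0.0 0.2 0.0 -0.0 | dist 0
expected dish [ 603.39181054 -303.05534934] 135.16334606948362
```

View pics/ov_scene.png

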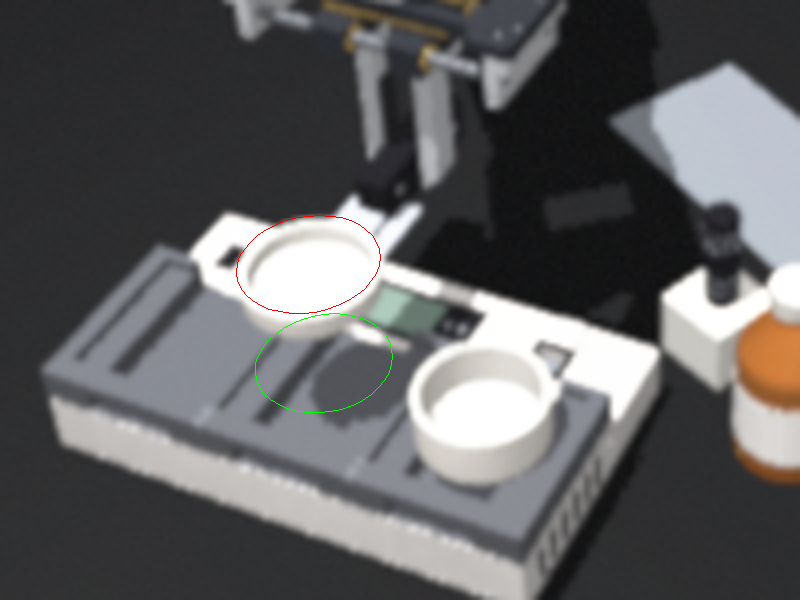

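View pics/ov_top.png

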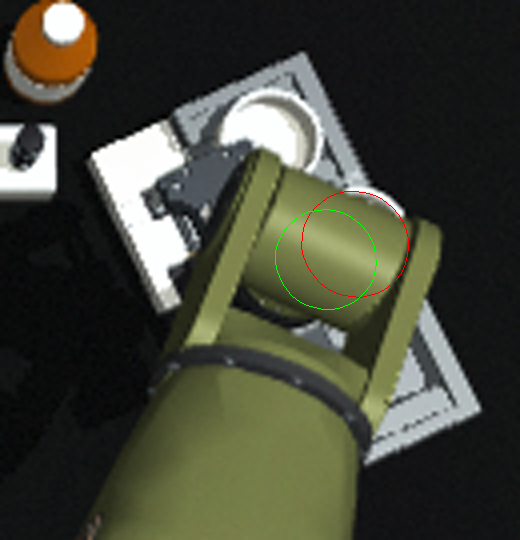

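Call:
servo_tool:
  motion: [4,0,0,0,12,0,0,0,24,0,0,0,36,0,0,0,48,0,0,0,58,0,0,0,65,0,0,0,69,0,0,0,71,0,0,0,72.5,0,0,0,74,0,0,0,75.5,0,0,0,77,0,0,0,78.5,0,0,0,80,0,0,0,81,0,0,0,81,0,0,0]

```text
time_s: 32.02
ee_pos: [0.5583, -0.208, 0.023]
eef_rot: [2.519, 1.571, 2.965]
force: [0.1, -0.5, -1.8]
grip_width: 0.0217
```

```bash
python3 look.py L3.png d
```

```text
t 32.02 tcp [ 558.3 -208.    23. ] phi 115.5 q [-0.42  0.56  1.52 -0.    1.06 -0.86] F [ 0.1 -0.5 -1.8] w 21.7 tilt 0.01
```

View pics/L3.png

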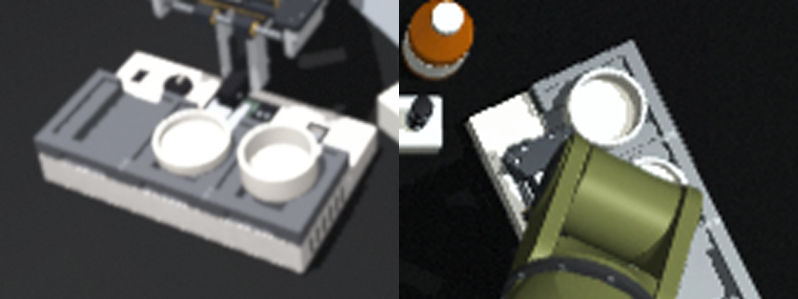

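Call:
servo_tool:
  motion: [0,6,0,0,0,18,0,0,0,35,0,0,0,55,0,0,0,75,0,0,0,90,0,0,0,95,0,0,0,95,15,0,0,94,40,0,0,93,65,0,0,93,85,0,0,93,96,0,0,93,96,0]

```text
time_s: 33.75
ee_pos: [0.6054, -0.0825, 0.0227]
eef_rot: [2.643, 1.571, 3.088]
force: [0.4, 0.1, -1.5]
grip_width: 0.0218
```

```bash
cat > fr.py <<'E'
from h import *
DO=np.array([603.4,-302.9]);DY=-64.5;RO=np.array([556.9,309.0]);RY=61.2
def tofr(p,o,yaw):
    t=np.radians(yaw); d=np.array(p)-o; return np.array([d[0]*np.cos(t)+d[1]*np.sin(t),-d[0]*np.sin(t)+d[1]*np.cos(t)])
def tow(p,o,yaw):
    t=np.radians(yaw); return o+np.array([p[0]*np.cos(t)-p[1]*np.sin(t),p[0]*np.sin(t)+p[1]*np.cos(t)])
def where():
    o,M=axes(); p=o['ee_pos'][:2]*1000; L=(phi(M)+360)%360-180
    print('lifter yaw %.1f U %.1f dryer xy %s rack xy %s'%(L,o['ee_pos'][2]*1000+31.2,np.round(tofr(p,DO,DY),1),np.round(tofr(p,RO,RY),1)))
E
python3 look.py L4.png d; python3 -c "
from fr import *; where()
c=cam('top'); save(c,'t17.png',(290,110,420,245),4.4)"
```

```text
t 33.75 tcp [605.4 -82.5  22.7] phi 115.5 q [-0.2   0.59  1.48 -0.    1.08 -0.64] F [ 0.4  0.1 -1.5] w 21.8 tilt 0.01
lifter yaw -64.5 U 54.1 dryer xy [-198.    95.8] rack xy [-320.5 -230.6]
```

View pics/L4.png

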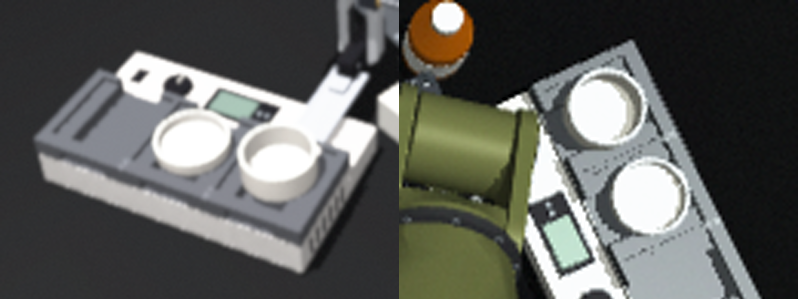

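View pics/t17.png

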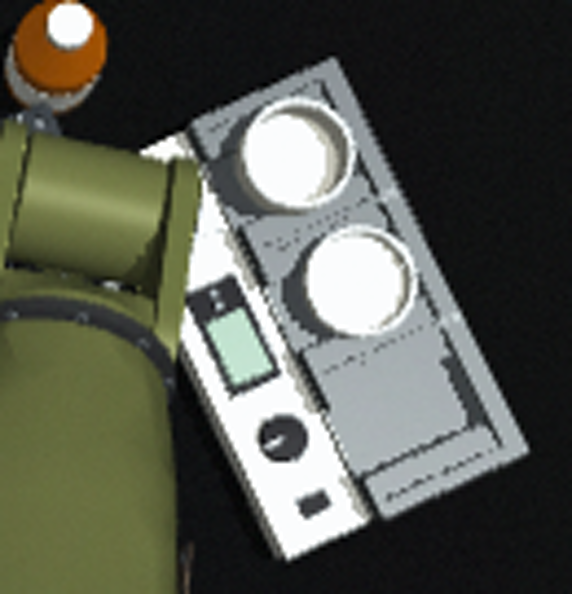

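```bash
python3 -c "
from fr import *
c=cam('top')
for a,b,z in((361,281,80),(298,153,96)):
    print(np.round(tofr(onplane(c,290+a/4.4-.4,110+b/4.4-.4,z/1000)[:2]*1000,DO,DY),1))"
```

```text
[3.3 1.1]
[-2.  97.7]
```

Call:
servo_tool:
  motion: [0,-10,0.5,0,0,-28,1,0,0,-48,1,0,0,-68,1,0,0,-83,1,0,0,-90,1,0,0,-90.5,1,0,0,-90.5,1,0,-2,-90.5,1,0,-3.5,-90.5,1,0,-5,-90.5,1,0,-6,-90.5,1,0,-7,-90.5,1,0,-9,-90.5,1,0,-13,-90.5,1,0,-18,-90.5,1,0,-20,-90.5,1,0,-20,-90.5,1,0]

```text
time_s: 36.2
ee_pos: [0.6449, -0.164, 0.0433]
eef_rot: [-0.797, 1.57, -0.351]
force: [0.4, 0.2, -2.4]
grip_width: 0.0218
```

```bash
python3 look.py L5.png d; python3 -c "
from fr import *; where()"
```

```text
t 36.20 tcp [ 644.9 -164.    43.3] phi 115.5 q [-0.3   0.67  1.28 -0.    1.19 -0.75] F [ 0.4  0.2 -2.4] w 21.8 tilt 0.02
lifter yaw -64.5 U 74.2 dryer xy [-107.6   97.2] rack xy [-372.1 -304.8]
```

View pics/L5.png

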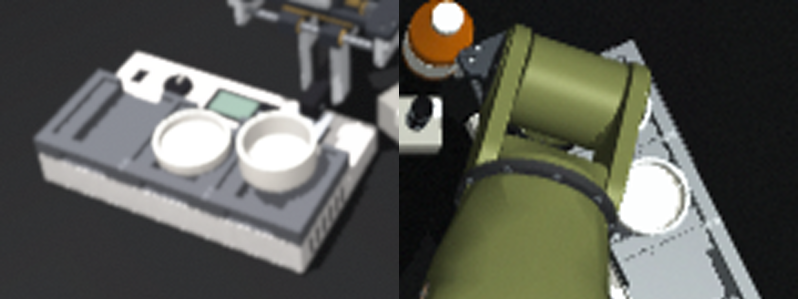

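```bash
python3 -c "
from fr import *; go(540,0,114,178.5)"
```

```text
motion total dx dy dz roll: -71.0 193.1 -24.0 -63.0 | dist 207
```

Call:
servo_tool:
  motion: [-5,0,0,0,-16,0,0,0,-32,0,0,0,-50,0,0,0,-64,0,0,0,-71,1.9,-0.2,-0.6,-71,9.7,-1.2,-3.2,-71,23.2,-2.9,-7.6,-71,40.6,-5,-13.2,-71,59.9,-7.4,-19.5,-71,81.1,-10.1,-26.5,-71,102.3,-12.7,-33.4,-71,123.6,-15.4,-40.3,-71,144.8,-18,-47.3,-71,164.1,-20.4,-53.6,-71,179.6,-22.3,-58.6,-71,189.2,-23.5,-61.7,-71,193.1,-24,-63,-71,193.1,-24,-63]

```text
time_s: 38.67
ee_pos: [0.54, 0.0, 0.1141]
eef_rot: [2.434, 1.571, -2.305]
force: [-0.7, 0.8, -3.2]
grip_width: 0.0213
```

```bash
python3 -c "
from fr import *; st(); go(505.8,216.1,114,-118.8); c=cam('scene'); save(c,'s18.png',(180,120,340,270),4)"
```

```text
t 38.67 tcp [540.    0.  114.1] phi 178.5 q [-0.07  0.33  1.62 -0.    1.19 -1.61] F [-0.7  0.8 -3.2] w 21.3 tilt 0.01
motion total dx dy dz roll: 0.1 39.9 215.1 -62.7 | dist 219
```

View pics/s18.png

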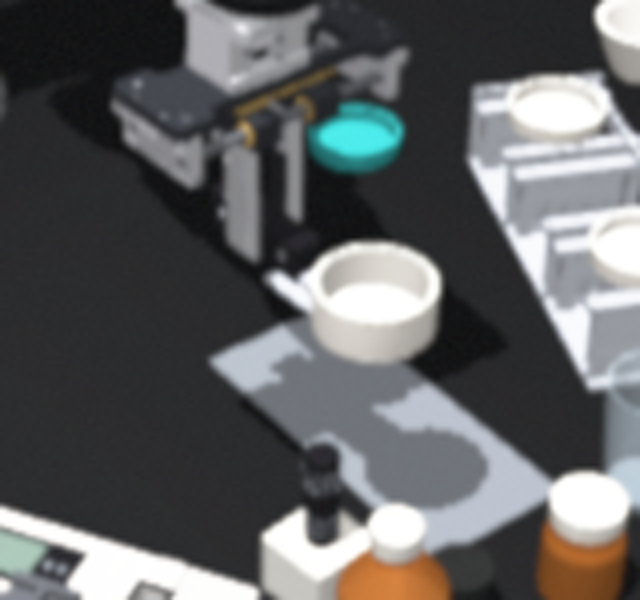

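Call:
servo_tool:
  motion: [0,0.4,2.2,-0.6,0,1.6,8.6,-2.5,0,3.6,19.4,-5.6,0,6.4,34.4,-10,0,9.6,51.6,-15,0,13.2,71,-20.7,0,16.8,90.3,-26.3,0,20.3,109.7,-32,0,23.9,129,-37.6,0,27.5,148.4,-43.3,0,31.1,167.8,-48.9,0,34.3,185,-53.9,0,37.1,200,-58.3,0,39.1,210.8,-61.4,0,39.9,215.1,-62.7,0,39.9,215.1,-62.7]

```text
time_s: 40.72
ee_pos: [0.5057, 0.2161, 0.114]
eef_rot: [1.619, 1.571, -2.025]
force: [-0.1, -0.3, -1.7]
grip_width: 0.0221
```

```bash
cat > dishov.py <<'E'
import sys
from fr import *
H=float(sys.argv[1]); where()
o,M=axes(); x,y,z=o['ee_pos']*1000; th=np.radians(phi(M)+180); U=z+31.2; C=np.array([x+105*np.cos(th),y+105*np.sin(th)])
a=np.linspace(0,2*np.pi,40)
c1=[(C[0]+38*np.cos(t),C[1]+38*np.sin(t),U+3+H) for t in a]; c2=[(C[0]+38*np.cos(t),C[1]+38*np.sin(t),62) for t in a]
b=(270,90,390,200) if sys.argv[2]=='r' else (80,180,280,330)
overlay(cam('scene'),[(c1,(0,0,255)),(c2,(0,255,0))],sys.argv[3],b,5 if sys.argv[2]=='r' else 4)
E
python3 dishov.py 34 r ov2.png; python3 -c "
from fr import *; go(505.8,216.1,114,-118.8)"
```

```text
lifter yaw 61.2 U 145.2 dryer xy [-510.5  135.2] rack xy [-1.061e+02  1.000e-01]
motion total dx dy dz roll: 0.0 -0.2 0.1 -0.0 | dist 0
```

View pics/ov2.png

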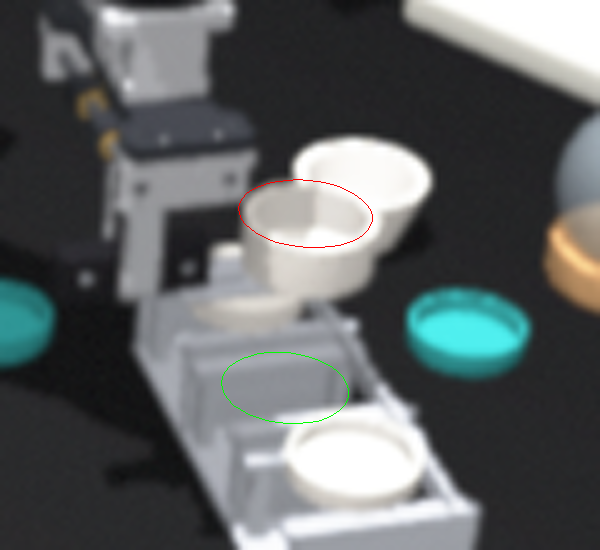

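Call:
servo_tool:
  motion: [4,0,0,0,13,0,0,0,26,0,0,0,40,0,0,0,54,0,0,0,66,0,0,0,74,0,0,0,79,0,0,0,81,0,0,0,82.5,0,0,0,84,0,0,0,85.5,0,0,0,87,0,0,0,88.5,0,0,0,90,0,0,0,91,0,0,0,91,0,0,0]

```text
time_s: 42.9
ee_pos: [0.5057, 0.2161, 0.023]
eef_rot: [0.507, 1.571, -3.137]
force: [-0.3, 0.2, -2.5]
grip_width: 0.0215
```

```bash
python3 look.py L6.png r; python3 -c "
from fr import *; where()"
```

```text
t 42.90 tcp [505.7 216.1  23. ] phi -118.8 q [ 0.34  0.47  1.66  0.    1.01 -2.3 ] F [-0.3  0.2 -2.5] w 21.5 tilt 0.01
lifter yaw 61.2 U 54.3 dryer xy [-510.4  135.3] rack xy [-1.061e+02  1.000e-01]
```

View pics/L6.png

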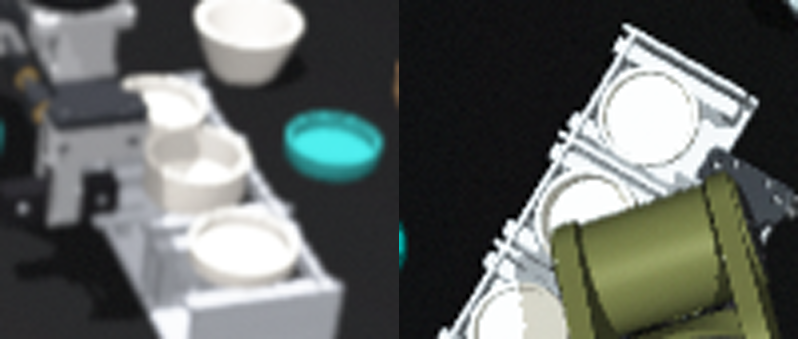

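Call:
servo_tool:
  motion: [0,6,0,0,0,18,0,0,0,35,0,0,0,55,0,0,0,75,0,0,0,88,0,0,0,92,0,0,0,92,12,0,0,92,35,0,0,92,60,0,0,92,82,0,0,92,95,0,0,92,95.5,0,0,92,95.5,0]

```text
time_s: 44.75
ee_pos: [0.3782, 0.1814, 0.0232]
eef_rot: [-2.465, 1.57, 0.174]
force: [0.5, 0.0, -1.3]
grip_width: 0.0216
```

```bash
python3 look.py L7.png r; python3 -c "
from fr import *; where()
c=cam('top'); save(c,'t19.png',(120,130,220,240),5)"
```

```text
t 44.75 tcp [378.2 181.4  23.2] phi -118.8 q [ 0.36  0.21  2.02 -0.    0.91 -2.28] F [ 0.5  0.  -1.3] w 21.6 tilt 0.03
lifter yaw 61.2 U 54.3 dryer xy [-533.9    5.2] rack xy [-198.    95.1]
```

View pics/L7.png

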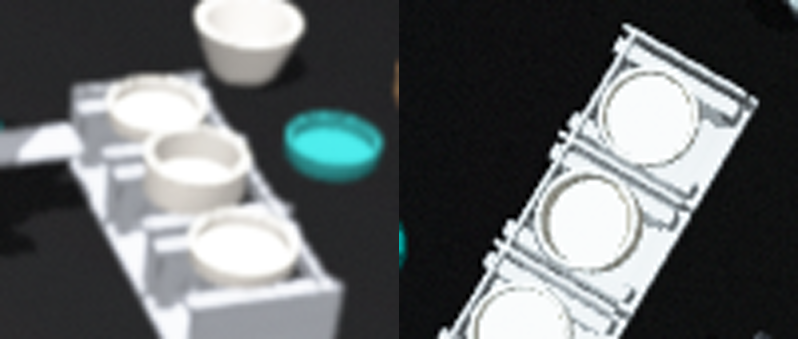

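View pics/t19.png

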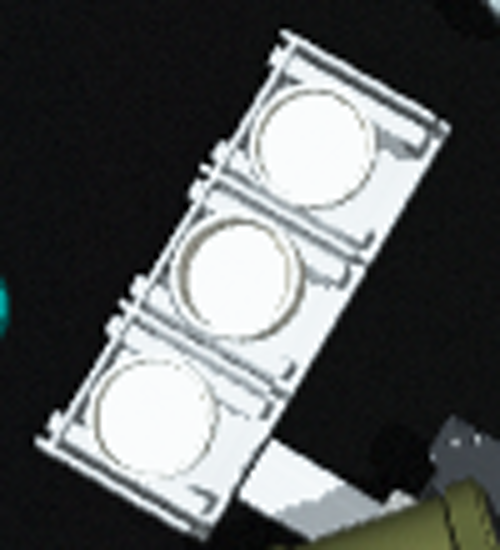

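Call:
servo_tool:
  motion: [0,-10,0.5,0,0,-28,0.5,0,0,-48,0.5,0,0,-68,0.5,0,0,-84,0.5,0,0,-92,0.5,0,0,-93,0.5,0,0,-93,0.5,0,-2,-93,0.5,0,-3.5,-93,0.5,0,-5,-93,0.5,0,-6,-93,0.5,0,-7,-93,0.5,0,-9,-93,0.5,0,-13,-93,0.5,0,-18,-93,0.5,0,-20,-93,0.5,0,-20,-93,0.5,0]

```text
time_s: 47.15
ee_pos: [0.4222, 0.2632, 0.0432]
eef_rot: [-2.131, 1.57, 0.508]
force: [0.4, -0.1, -1.8]
grip_width: 0.0217
```

```bash
python3 look.py L8.png r; python3 -c "
from fr import *; where(); go(490,20,114,180)"
```

```text
t 47.15 tcp [422.2 263.2  43.2] phi -118.8 q [ 0.48  0.34  1.8   0.    1.01 -2.16] F [ 0.4 -0.1 -1.8] w 21.7 tilt 0.02
lifter yaw 61.2 U 74.2 dryer xy [-589.   80.] rack xy [-105.2   96.1]
motion total dx dy dz roll: -71.0 180.4 -176.7 61.2 | dist 262
```

View pics/L8.png

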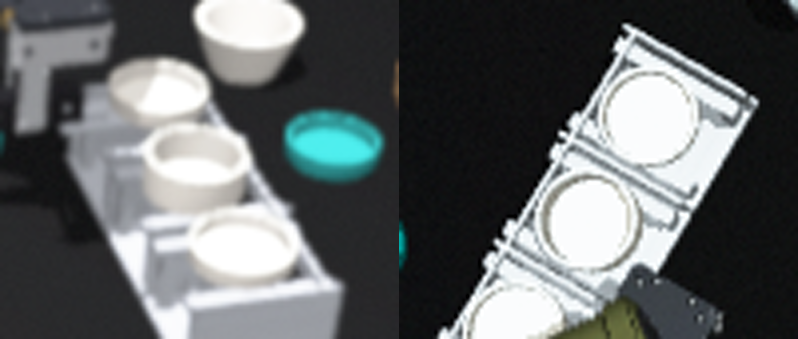

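Call:
servo_tool:
  motion: [-5,0,0,0,-16,0,0,0,-32,0,0,0,-50,0,0,0,-64,0,0,0,-71,1.8,-1.8,0.6,-71,7.2,-7.1,2.4,-71,18,-17.7,6.1,-71,32.5,-31.8,11,-71,48.7,-47.7,16.5,-71,66.7,-65.4,22.6,-71,86.6,-84.8,29.4,-71,106.4,-104.3,36.1,-71,126.3,-123.7,42.8,-71,144.3,-141.4,49,-71,158.8,-155.5,53.9,-71,171.4,-167.9,58.1,-71,178.6,-174.9,60.6,-71,180.4,-176.7,61.2,-71,180.4,-176.7,61.2]

```text
time_s: 49.75
ee_pos: [0.4899, 0.0201, 0.1139]
eef_rot: [1.211, 1.571, 2.782]
force: [-0.4, 0.2, -2.0]
grip_width: 0.0214
```

```bash
python3 -c "
from fr import *; st(); go(*tow((-105.5,-96),DO,DY),114,115.5)"
```

```text
t 49.75 tcp [489.9  20.1 113.9] phi -180.0 q [-0.03  0.23  1.76  0.    1.16 -1.61] F [-0.4  0.2 -2. ] w 21.4 tilt 0.02
motion total dx dy dz roll: -0.1 18.7 -269.1 64.5 | dist 270
```

Call:
servo_tool:
  motion: [0,0.1,-1.9,0.5,0,0.6,-8.1,1.9,0,1.3,-18.8,4.5,0,2.3,-33.6,8.1,0,3.6,-51.1,12.3,0,4.9,-70,16.8,0,6.3,-90.1,21.6,0,7.7,-110.3,26.4,0,9.1,-130.5,31.3,0,10.5,-150.7,36.1,0,11.9,-170.9,41,0,13.3,-191.1,45.8,0,14.6,-209.9,50.3,0,15.9,-228.7,54.8,0,17,-244.9,58.7,0,18,-258.3,61.9,0,18.5,-266.4,63.9,0,18.7,-269.1,64.5,0,18.7,-269.1,64.5]

```text
time_s: 52.12
ee_pos: [0.4714, -0.249, 0.114]
eef_rot: [1.685, 1.571, 2.131]
force: [0.3, -0.1, -2.0]
grip_width: 0.0217
```

```bash
python3 dishov.py 18 d ov3.png
```

```text
lifter yaw -64.5 U 145.2 dryer xy [-105.5  -96. ] rack xy [-530.2 -193.9]
```

View pics/ov3.png

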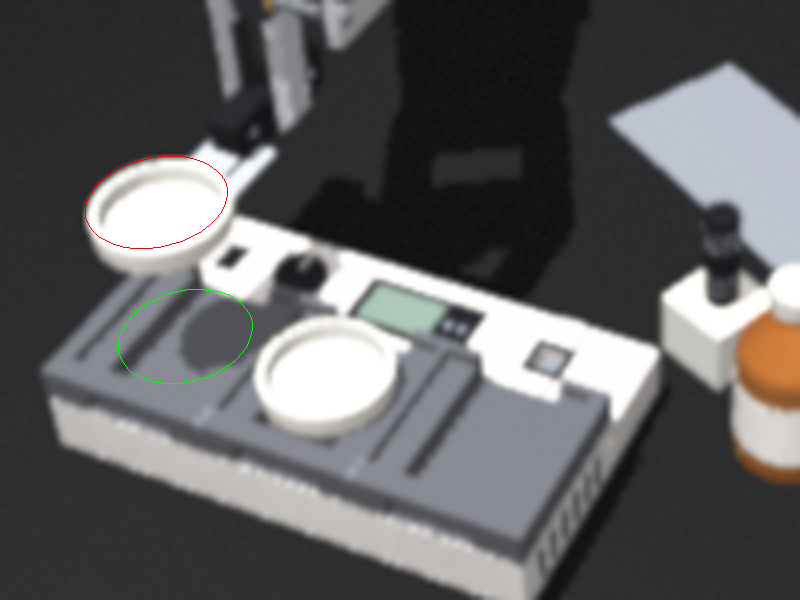

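Call:
servo_tool:
  motion: [4,0,0,0,13,0,0,0,26,0,0,0,40,0,0,0,54,0,0,0,66,0,0,0,74,0,0,0,79,0,0,0,81,0,0,0,82.5,0,0,0,84,0,0,0,85.5,0,0,0,87,0,0,0,88.5,0,0,0,90,0,0,0,90.5,0,0,0,90.5,0,0,0]

```text
time_s: 54.3
ee_pos: [0.4714, -0.2491, 0.0235]
eef_rot: [2.505, 1.571, 2.95]
force: [0.0, 0.1, -1.3]
grip_width: 0.0218
```

Call:
servo_tool:
  motion: [0,6,0,0,0,18,0,0,0,35,0,0,0,55,0,0,0,75,0,0,0,90,0,0,0,96,0,0,0,96,0,0]

```text
time_s: 55.3
ee_pos: [0.4301, -0.1624, 0.0237]
eef_rot: [-0.947, 1.57, -0.502]
force: [-0.5, -0.1, -2.3]
grip_width: 0.0218
```

```bash
python3 look.py L9.png d; python3 -c "
from fr import *; where()
c=cam('top'); save(c,'t20.png',(290,110,420,245),4.4)"
```

```text
t 55.30 tcp [ 430.1 -162.4   23.7] phi 115.5 q [-0.44  0.29  1.91 -0.    0.93 -0.89] F [-0.5 -0.1 -2.3] w 21.8 tilt 0.02
lifter yaw -64.5 U 54.8 dryer xy [-201.  -96.] rack xy [-474.4 -116.3]
```

View pics/L9.png

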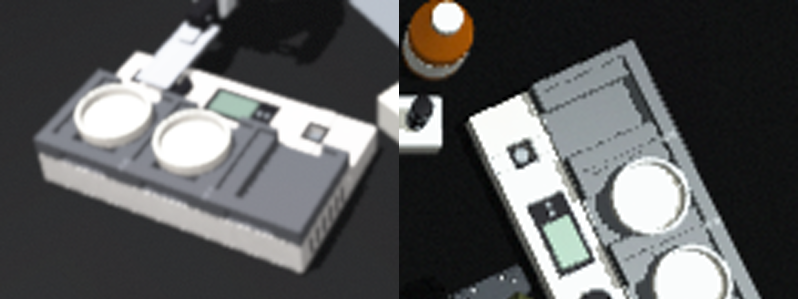

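View pics/t20.png

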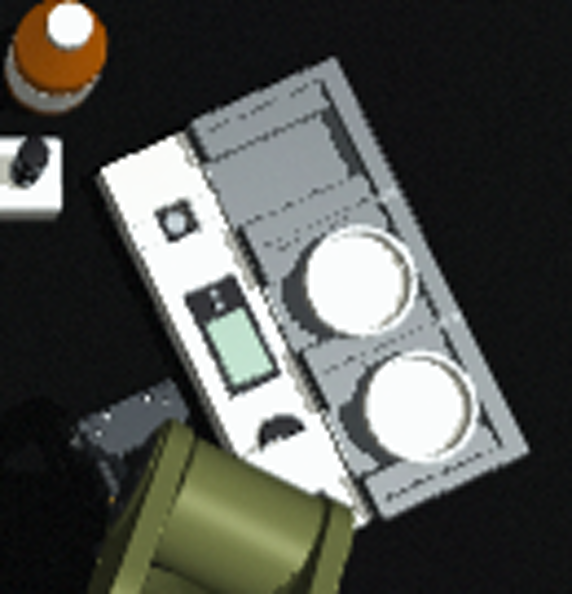

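```bash
python3 -c "
from fr import *; go(*tow((-199,-93),RO,RY),104,-118.8)"
```

```text
motion total dx dy dz roll: -80.5 179.7 210.1 -125.7 | dist 288
```

```bash
python3 -c "
from fr import *; print(tow((-192,-86),RO,RY)); go(*tow((-192,-86),RO,RY),104,-121.8)"
```

```text
[539.76566906  99.31830146]
motion total dx dy dz roll: -80.5 189.5 211.7 -122.7 | dist 295
```

Call:
servo_tool:
  motion: [-18,0,0,0,-48,0,0,0,-72,0,0,0,-80.5,0,0,0,-80.5,3.8,4.2,-2.5,-80.5,13.3,14.8,-8.6,-80.5,26.5,29.6,-17.2,-80.5,41.7,46.6,-27,-80.5,56.9,63.5,-36.8,-80.5,72,80.4,-46.6,-80.5,87.2,97.4,-56.4,-80.5,102.3,114.3,-66.3,-80.5,117.5,131.3,-76,-80.5,132.7,148.2,-85.9,-80.5,147.8,165.1,-95.7,-80.5,163,182.1,-105.5,-80.5,176.2,196.9,-114,-80.5,185.7,207.5,-120.2,-80.5,189.5,211.7,-122.7,-80.5,189.5,211.7,-122.7]

```text
time_s: 57.95
ee_pos: [0.5392, 0.0998, 0.1033]
eef_rot: [0.718, 1.57, -2.978]
force: [0.3, -1.1, -1.4]
grip_width: 0.0218
```

```bash
python3 -c "
from fr import *; st(); where(); go(*tow((-192,-86),RO,RY),23,-121.8)
c=cam('scene'); save(c,'s21.png',(240,110,390,240),5); c=cam('top'); P=c['color']; save(c,'t21.png',(120,130,260,240),5)"
```

```text
t 57.95 tcp [539.2  99.8 103.3] phi -121.8 q [ 0.12  0.36  1.6  -0.    1.18 -2.47] F [ 0.3 -1.1 -1.4] w 21.8 tilt 0.07
lifter yaw 58.2 U 134.5 dryer xy [-391.1  115.4] rack xy [-191.9  -85.2]
motion total dx dy dz roll: 80.3 0.0 -0.8 -0.0 | dist 80
```

View pics/s21.png

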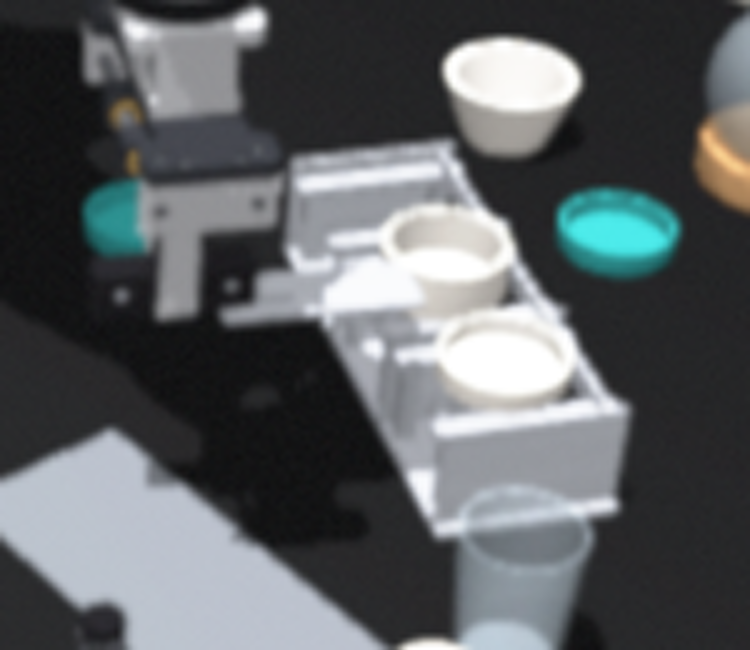

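View pics/t21.png

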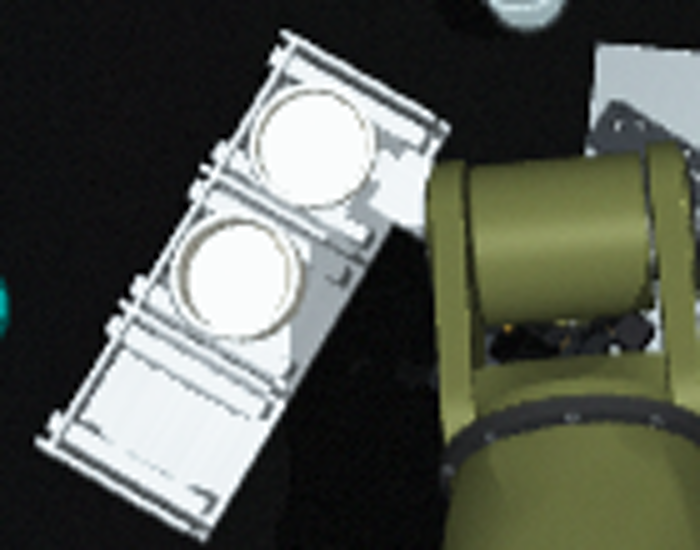

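Call:
servo_tool:
  motion: [12,0,-0.8,0,35,0,-0.8,0,58,0,-0.8,0,75,0,-0.8,0,80.3,0,-0.8,0,80.3,0,-0.8,0]

```text
time_s: 58.8
ee_pos: [0.5403, 0.0992, 0.0238]
eef_rot: [0.224, 1.571, 2.811]
force: [-0.6, 0.2, -1.3]
grip_width: 0.0218
```

```bash
python3 -c "
from fr import *; st(); where(); go(*tow((-104,-93),RO,RY),23,-118.8)"
```

```text
t 58.80 tcp [540.3  99.2  23.8] phi -121.8 q [ 0.11  0.47  1.66  0.    1.01 -2.47] F [-0.6  0.2 -1.3] w 21.8 tilt 0.00
lifter yaw 58.2 U 55.0 dryer xy [-390.1  116.2] rack xy [-191.8  -86.5]
motion total dx dy dz roll: 0.8 -88.0 -1.9 -3.0 | dist 88
```

Call:
servo_tool:
  motion: [0.5,-9,-0.2,-0.3,1,-25,-0.5,-0.9,1,-43,-0.9,-1.5,1,-61,-1.3,-2.1,1,-77,-1.7,-2.6,1,-86,-1.9,-2.9,1,-88,-1.9,-3,1,-88,-1.9,-3]

```text
time_s: 59.8
ee_pos: [0.5881, 0.173, 0.0228]
eef_rot: [1.357, 1.571, -2.287]
force: [0.2, -0.0, -0.9]
grip_width: 0.0215
```

```bash
python3 look.py L10.png r; python3 -c "
from fr import *; where()"
```

```text
t 59.80 tcp [588.1 173.   22.8] phi -118.8 q [ 0.23  0.59  1.47 -0.    1.08 -2.41] F [ 0.2 -0.  -0.9] w 21.5 tilt 0.00
lifter yaw 61.2 U 54.0 dryer xy [-435.9  190.9] rack xy [-104.4  -93. ]
```

View pics/L10.png

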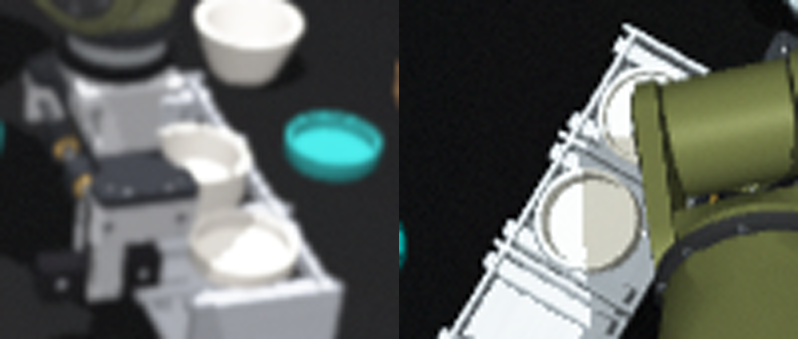

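Call:
servo_tool:
  motion: [-2,0,0,0,-3.5,0,0,0,-5,0,0,0,-6,0,0,0,-7,0,0,0,-9,0,0,0,-13,0,0,0,-20,0,0,0,-30,0,0,0,-42,0,0,0,-56,0,0,0,-70,0,0,0,-82,0,0,0,-89,0,0,0,-91,0,0,0,-91,0,0,0]

```text
time_s: 61.9
ee_pos: [0.588, 0.173, 0.1135]
eef_rot: [0.73, 1.57, -2.915]
force: [-0.7, 0.9, -1.8]
grip_width: 0.0217
```

```bash
python3 dishov.py 18 r ov4.png; python3 -c "
from fr import *; go(540,0,114,180)"
```

```text
lifter yaw 61.2 U 144.7 dryer xy [-436.2  191. ] rack xy [-104.2  -92.8]
motion total dx dy dz roll: -0.6 174.7 -41.3 61.2 | dist 180
```

View pics/ov4.png

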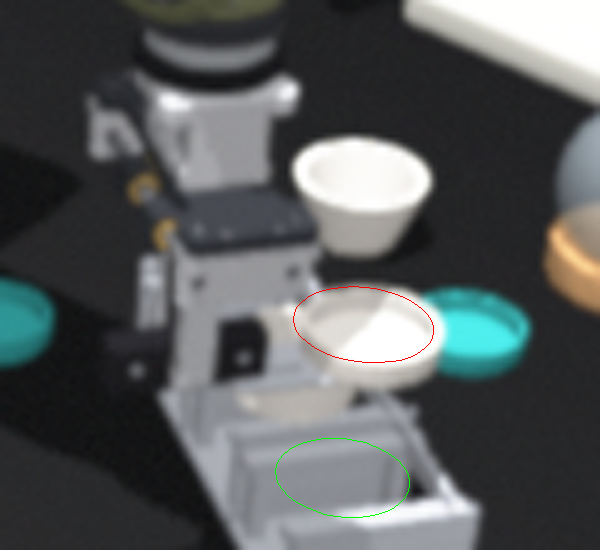

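Call:
servo_tool:
  motion: [0,1.7,-0.4,0.6,0,7,-1.7,2.4,0,15.7,-3.7,5.5,0,28,-6.6,9.8,0,41.9,-9.9,14.7,0,57.7,-13.6,20.2,0,73.4,-17.3,25.7,0,89.1,-21.1,31.2,0,104.8,-24.8,36.7,0,120.5,-28.5,42.2,0,136.3,-32.2,47.7,0,150.2,-35.5,52.6,0,162.5,-38.4,56.9,0,171.2,-40.5,60,0,174.7,-41.3,61.2,0,174.7,-41.3,61.2]

```text
time_s: 63.95
ee_pos: [0.5401, -0.0, 0.1137]
eef_rot: [0.522, 1.571, 2.092]
force: [0.9, -0.5, -2.3]
grip_width: 0.0216
```

```bash
python3 -c "
from fr import *; st(); go(*tow((-106,94),DO,DY),114,115.5)"
```

```text
t 63.95 tcp [540.1  -0.  113.7] phi 180.0 q [-0.07  0.33  1.62  0.    1.19 -1.64] F [ 0.9 -0.5 -2.3] w 21.6 tilt 0.00
motion total dx dy dz roll: -0.3 -102.5 -166.7 64.5 | dist 196
```

Call:
servo_tool:
  motion: [0,-1,-1.7,0.6,0,-4.1,-6.7,2.6,0,-9.2,-15,5.8,0,-16.4,-26.7,10.3,0,-24.6,-40,15.5,0,-33.8,-55,21.3,0,-43,-70,27.1,0,-52.3,-85,32.9,0,-61.5,-100,38.7,0,-70.7,-115,44.5,0,-80,-130,50.3,0,-88.2,-143.4,55.5,0,-95.3,-155,60,0,-100.5,-163.4,63.2,0,-102.5,-166.7,64.5,0,-102.5,-166.7,64.5]

```text
time_s: 65.95
ee_pos: [0.6427, -0.1667, 0.1135]
eef_rot: [2.204, 1.571, 2.65]
force: [-1.0, 0.8, -2.5]
grip_width: 0.0216
```

```bash
python3 dishov.py 18 d ov5.png; python3 -c "
from fr import *;st(); go(*tow((-106,94),DO,DY),114,115.5)"
```

```text
lifter yaw -64.5 U 144.7 dryer xy [-106.    94.1] rack xy [-375.5 -304.4]
t 66.00 tcp [ 642.7 -166.4  113.6] phi 115.5 q [-0.31  0.6   1.22  0.    1.32 -0.75] F [-0.2 -0.4 -2.5] w 21.7 tilt 0.01
motion total dx dy dz roll: -0.4 -0.3 -0.2 0.0 | dist 1
```

View pics/ov5.png

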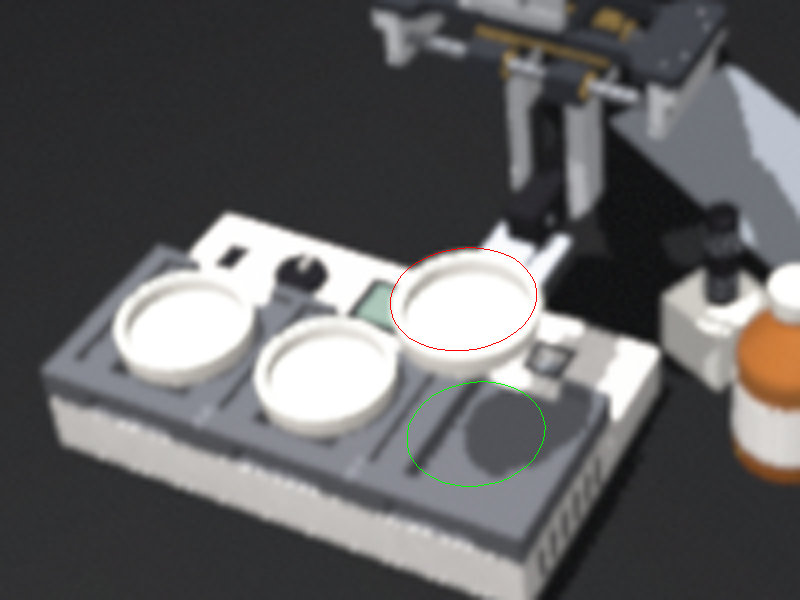

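Call:
servo_tool:
  motion: [4,0,0,0,13,0,0,0,26,0,0,0,40,0,0,0,54,0,0,0,66,0,0,0,74,0,0,0,79,0,0,0,81,0,0,0,82.5,0,0,0,84,0,0,0,85.5,0,0,0,87,0,0,0,88.5,0,0,0,89.8,0,0,0,90.3,0,0,0,90.3,0,0,0]

```text
time_s: 68.12
ee_pos: [0.6427, -0.1666, 0.0234]
eef_rot: [-2.29, 1.571, -1.844]
force: [-1.3, 0.1, -0.7]
grip_width: 0.0218
```

```bash
python3 look.py L11.png d; python3 -c "
from fr import *; where()"
```

```text
t 68.12 tcp [ 642.7 -166.6   23.4] phi 115.5 q [-0.31  0.69  1.3  -0.    1.15 -0.75] F [-1.3  0.1 -0.7] w 21.8 tilt 0.00
lifter yaw -64.5 U 54.7 dryer xy [-106.1   94.2] rack xy [-375.4 -304.4]
```

View pics/L11.png

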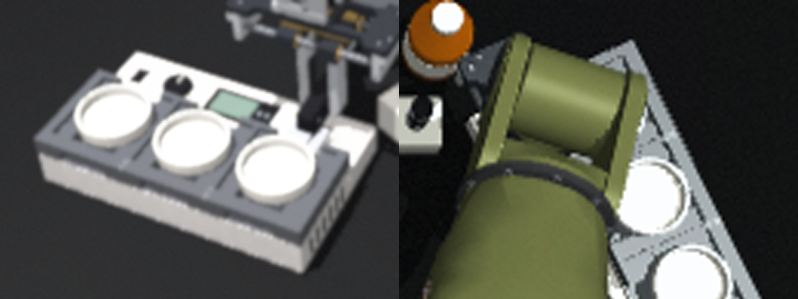

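Withdraw, then check.

Call:
servo_tool:
  motion: [0,6,0,0,0,18,0,0,0,35,0,0,0,55,0,0,0,75,0,0,0,90,0,0,0,96,0,0,-10,100,0,0,-35,105,0,0,-60,110,-5,0,-80,115,-10,0,-80,115,-10,0]

```text
time_s: 69.72
ee_pos: [0.5847, -0.0673, 0.1052]
eef_rot: [-0.631, 1.568, -0.186]
force: [0.0, 0.4, -1.4]
grip_width: 0.0215
```

```bash
python3 look.py L12.png d; python3 -c "
from fr import *; st(); where(); go(552.8,52,104,174.3)"
```

```text
t 69.72 tcp [584.7 -67.3 105.2] phi 115.5 q [-0.18  0.44  1.49 -0.    1.21 -0.62] F [ 0.   0.4 -1.4] w 21.5 tilt 0.17
t 69.83 tcp [584.  -67.2 102.9] phi 115.5 q [-0.18  0.45  1.49 -0.    1.21 -0.62] F [ 0.3 -1.3 -1.8] w 21.6 tilt 0.03
lifter yaw -64.5 U 134.1 dryer xy [-221.   84.] rack xy [-316.6 -205. ]
motion total dx dy dz roll: -1.0 121.1 23.1 -58.8 | dist 123
```

View pics/L12.png

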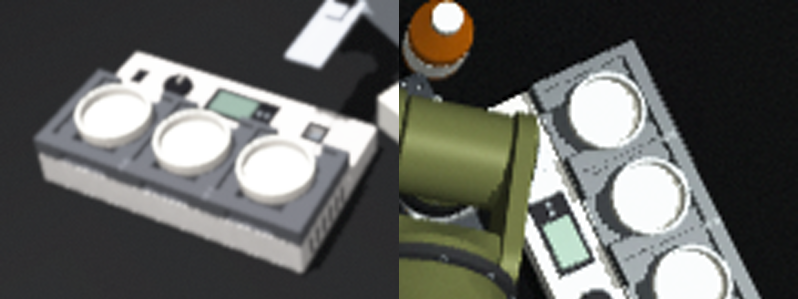

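Call:
servo_tool:
  motion: [0,4,1,-2,0,14,3,-8,0,28,6,-16,0,45,9,-25,0,62,12,-34,0,80,15,-43,0,97,18.5,-51,0,112,21.5,-56,0,120,23,-58.8,0,121,23,-58.8,0,121,23,-58.8]

```text
time_s: 71.2
ee_pos: [0.5529, 0.0517, 0.1033]
eef_rot: [1.884, 1.571, -2.929]
force: [0.1, -0.2, -1.3]
grip_width: 0.0216
```

```bash
python3 -c "
from fr import *; st(); where(); go(552.8,52,-27,174.3)"
```

```text
t 71.20 tcp [552.9  51.7 103.3] phi 174.2 q [ 0.03  0.38  1.58 -0.    1.18 -1.44] F [ 0.1 -0.2 -1.3] w 21.6 tilt 0.01
lifter yaw -5.8 U 134.5 dryer xy [-341.8  107. ] rack xy [-227.4 -120.5]
motion total dx dy dz roll: 130.3 0.1 0.3 -0.1 | dist 130
```

Call:
servo_tool:
  motion: [12,0,0,0,35,0,0,0,60,0,0,0,85,0,0,0,105,0,0,0,118,0,0,0,124,0,0,0,127,0,0,0,129,0,0,0,130,0,0,0,130,0,0,0]

```text
time_s: 72.58
ee_pos: [0.5529, 0.052, -0.0264]
eef_rot: [-1.577, 1.57, -0.106]
force: [0.2, -1.1, 0.0]
grip_width: 0.0219
```

```bash
python3 -c "
from fr import *; st(); where(); c=cam('scene'); save(c,'s22.png',(225,180,325,260),7)"
```

```text
t 72.58 tcp [552.9  52.  -26.4] phi 174.3 q [ 0.03  0.55  1.67 -0.    0.92 -1.44] F [ 0.2 -1.1  0. ] w 21.9 tilt 0.02
lifter yaw -5.7 U 4.8 dryer xy [-342.   107.2] rack xy [-227.1 -120.3]
```

View pics/s22.png

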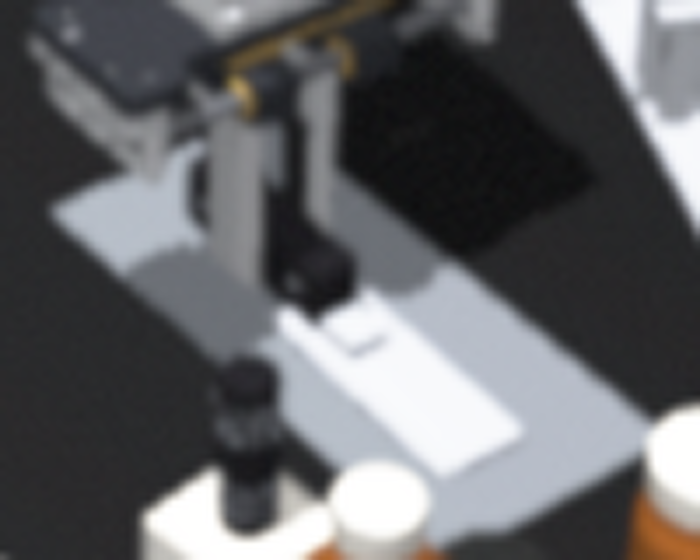

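Call:
servo_tool:
  motion: [0.4,0,0,0,0.7,0,0,0,0.7,0,0,0]

```text
time_s: 73.0
ee_pos: [0.5529, 0.052, -0.0272]
eef_rot: [-1.485, 1.571, -0.013]
force: [-1.0, -0.1, -0.6]
grip_width: 0.0219
```

Call:
servo_tool:
  motion: [0,0,0,0,0,0,0,0,0,0,0,0,0,0,0,0]
  gripper: 0.5

```text
time_s: 73.5
ee_pos: [0.5529, 0.052, -0.0272]
eef_rot: [-1.301, 1.571, 0.17]
force: [0.4, 0.5, -0.3]
grip_width: 0.0469
```

Call:
servo_tool:
  motion: [-15,0,0,0,-45,0,0,0,-80,0,0,0,-120,0,0,0,-160,10,0,0,-200,40,0,0,-230,80,0,0,-240,120,0,0,-240,150,0,0,-240,160,0,0,-240,160,0,0]

```text
time_s: 74.88
ee_pos: [0.3939, 0.0679, 0.2134]
eef_rot: [-1.404, 1.57, 0.068]
force: [0.3, 0.4, 1.2]
grip_width: 0.0475
```

```bash
python3 -c "
from fr import *; st()
c=cam('top'); save(c,'t23.png',s=1.5); c=cam('scene'); save(c,'s23.png',s=1.5)"
```

```text
t 74.88 tcp [393.9  67.9 213.4] phi 174.3 q [ 0.08 -0.08  1.84 -0.    1.38 -1.39] F [0.3 0.4 1.2] w 47.5 tilt 0.07
```

View pics/t23.png

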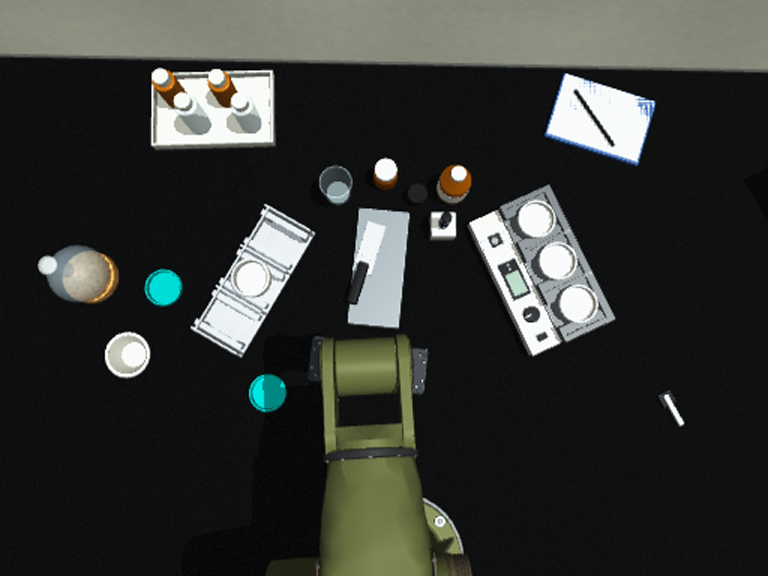

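View pics/s23.png

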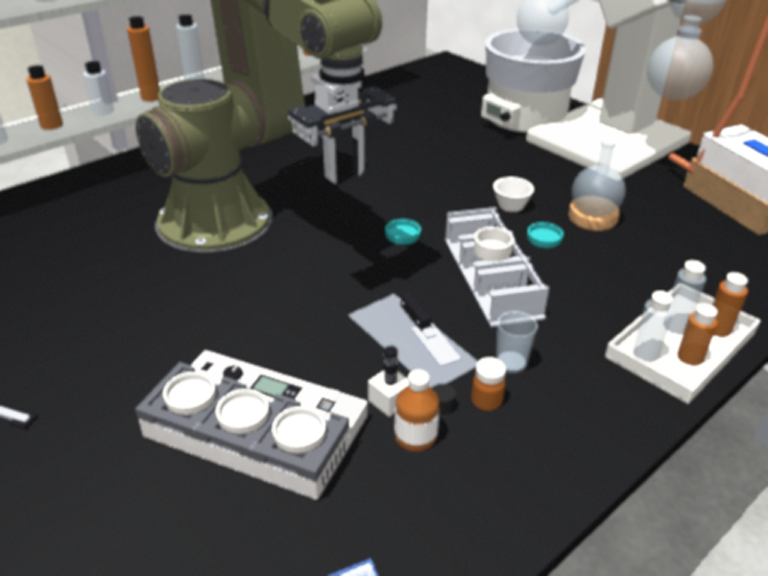

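The lifter was knocked aside after I released it. It's now turned with the handle at the mat's edge, top view (358,282), so I'll pick it up and re-lay it.

```bash
python3 - <<'E'
from fr import *
c=cam('top'); o=(595.5,54.9); yaw=-4.2
out=[]
for z,t in((36,60),):
    im=rectify(c,o,yaw,z,140,80,3); g=cv2.cvtColor(im,cv2.COLOR_BGR2GRAY)
im7=rectify(c,o,yaw,7,140,80,3)
cv2.imwrite('pics/lif2.png',cv2.resize(np.hstack([grid(im,140,80,3),grid(im7,140,80,3)]),None,fx=.7,fy=.7))
P=cloud(c); X,Y,Z=P[...,0]*1000,P[...,1]*1000,P[...,2]*1000
m=(abs(X-560)<70)&(abs(Y-80)<60)&(Z>24)&(Z<45)
r=cv2.minAreaRect(P[m][:,:2].astype(np.float32)*1000); print(m.sum(),r, np.percentile(Z[m],[5,50,95]))
b=cv2.boxPoints(r); print(b)
E
```

```text
207 ((559.1448974609375, 98.29977416992188), (22.258129119873047, 88.9413833618164), 73.34107971191406) [30.03528183 34.86229123 39.63012342]
[[513.3503  100.3864 ]
 [598.55865  74.88924]
 [604.9395   96.21315]
 [519.73114 121.71031]]
```

View pics/lif2.png

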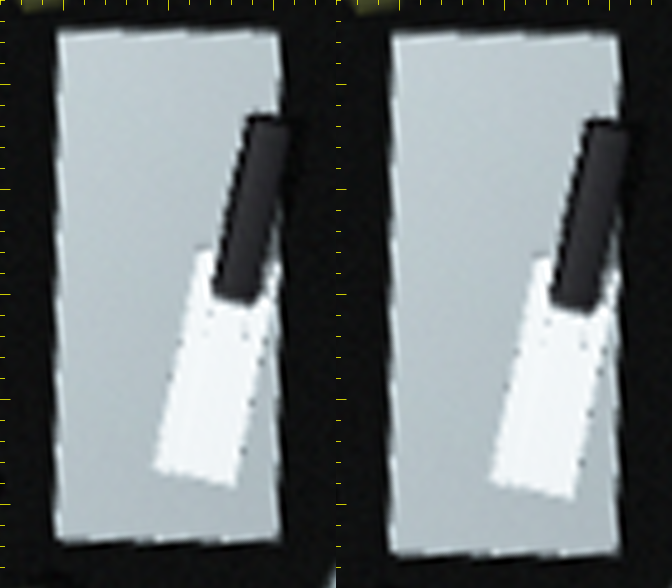

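```bash
python3 -c "
from fr import *; go(558.8,98,40,165)"
```

```text
motion total dx dy dz roll: 172.6 -160.8 46.5 9.3 | dist 240
```

Call:
servo_tool:
  motion: [0,-20,6,1,0,-55,16,3,0,-95,28,6,15,-130,38,8,40,-150,44,9.3,80,-160.8,46.5,9.3,120,-160.8,46.5,9.3,155,-160.8,46.5,9.3,170,-160.8,46.5,9.3,172.6,-160.8,46.5,9.3,172.6,-160.8,46.5,9.3]

```text
time_s: 76.4
ee_pos: [0.559, 0.0982, 0.0412]
eef_rot: [-1.196, 1.569, 0.113]
force: [0.5, -0.5, 0.7]
grip_width: 0.047
```

```bash
python3 -c "
from fr import *; st(); go(558.8,98,-27,165);c=cam('scene'); save(c,'s24.png',(235,180,325,250),7)"
```

```text
t 76.40 tcp [559.   98.2  41.2] phi 165.0 q [ 0.11  0.48  1.6   0.    1.06 -1.2 ] F [ 0.5 -0.5  0.7] w 47.0 tilt 0.09
motion total dx dy dz roll: 68.2 0.2 -0.3 0.0 | dist 68
```

View pics/s24.png

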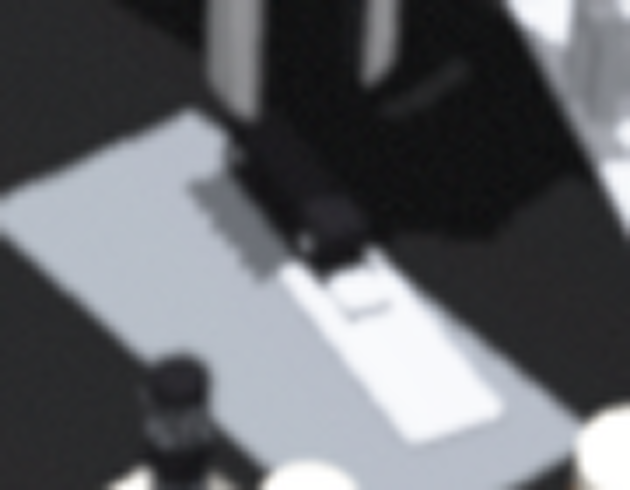

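Call:
servo_tool:
  motion: [15,0,0,0,35,0,0,0,52,0,0,0,62,0,0,0,66,0,0,0,67.5,0,0,0,67.5,0,0,0]

```text
time_s: 77.32
ee_pos: [0.5585, 0.0982, -0.027]
eef_rot: [-1.216, 1.57, 0.093]
force: [0.9, 0.0, 0.1]
grip_width: 0.0472
```

Call:
servo_tool:
  motion: [0,0,0,0,0,0,0,0,0,0,0,0,0,0,0,0]
  gripper: 0
  force: 40

```text
time_s: 77.82
ee_pos: [0.5583, 0.0982, -0.0272]
eef_rot: [-1.281, 1.571, 0.028]
force: [-1.4, -0.2, 1.9]
grip_width: 0.022
```

```bash
python3 -c "
from fr import *; st(); go(551,56,-27,175.8);c=cam('scene'); save(c,'s25.png',(235,180,325,250),7)"
```

```text
t 77.83 tcp [558.3  98.2 -27.2] phi 165.0 q [ 0.11  0.58  1.63 -0.    0.93 -1.2 ] F [-1.4 -0.2  1.9] w 22.0 tilt 0.01
motion total dx dy dz roll: -0.2 -3.8 -42.7 -10.8 | dist 43
```

View pics/s25.png

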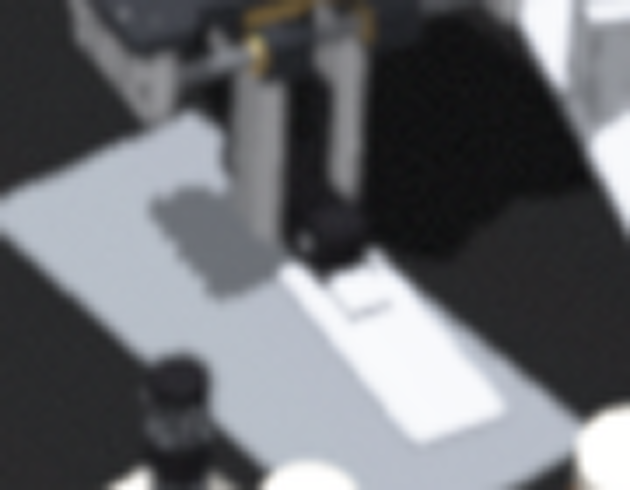

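Call:
servo_tool:
  motion: [-5,0,0,0,-15,0,0,0,-25,0,0,0,-27,-1,-8,-2,-27,-2,-20,-5,-27,-3,-33,-8,-27,-3.8,-41,-10,-27,-3.8,-42.7,-10.8,-20,-3.8,-42.7,-10.8,-10,-3.8,-42.7,-10.8,-4,-3.8,-42.7,-10.8,-1.5,-3.8,-42.7,-10.8,-0.3,-3.8,-42.7,-10.8,0,-3.8,-42.7,-10.8,0,-3.8,-42.7,-10.8]

```text
time_s: 79.75
ee_pos: [0.551, 0.056, -0.0272]
eef_rot: [-1.462, 1.57, 0.035]
force: [-0.6, -0.7, -1.1]
grip_width: 0.0218
```

Call:
servo_tool:
  motion: [0,0,0,0,0,0,0,0,0,0,0,0,0,0,0,0]
  gripper: 0.5

```text
time_s: 80.25
ee_pos: [0.5509, 0.0559, -0.0273]
eef_rot: [-1.899, 1.571, -0.402]
force: [0.3, 0.0, -0.1]
grip_width: 0.0469
```

Call:
servo_tool:
  motion: [-15,0,0,0,-45,0,0,0,-80,0,0,0,-120,0,0,0,-160,10,0,0,-200,40,0,0,-230,80,0,0,-240,120,0,0,-240,150,0,0,-240,160,0,0,-240,160,0,0,-240,160,0,0]

```text
time_s: 81.75
ee_pos: [0.3919, 0.0676, 0.2127]
eef_rot: [1.739, 1.571, -3.047]
force: [0.2, -0.0, -0.4]
grip_width: 0.047
```

```bash
python3 -c "
from fr import *; st()
c=cam('top'); save(c,'t26.png',s=1.5); c=cam('scene'); save(c,'s26.png',s=1.5)"
```

```text
t 81.75 tcp [391.9  67.6 212.7] phi 175.8 q [ 0.08 -0.08  1.85 -0.    1.38 -1.42] F [ 0.2 -0.  -0.4] w 47.0 tilt 0.01
```

View pics/t26.png

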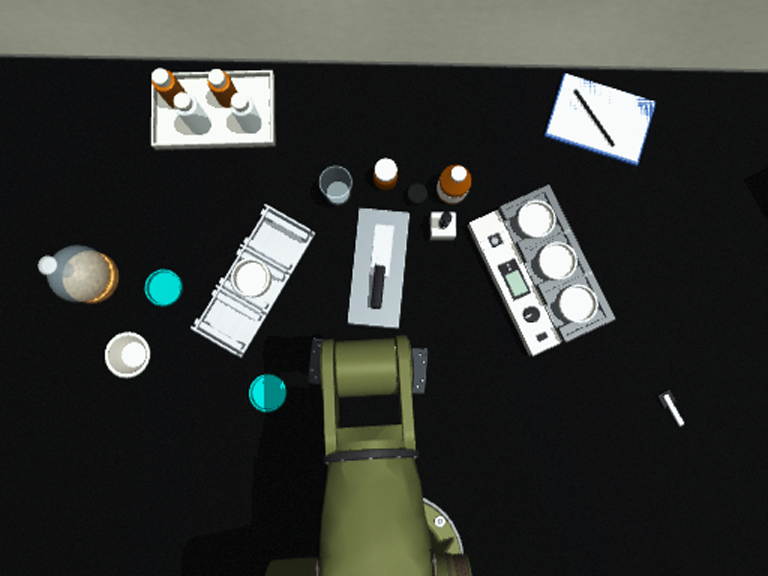

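View pics/s26.png

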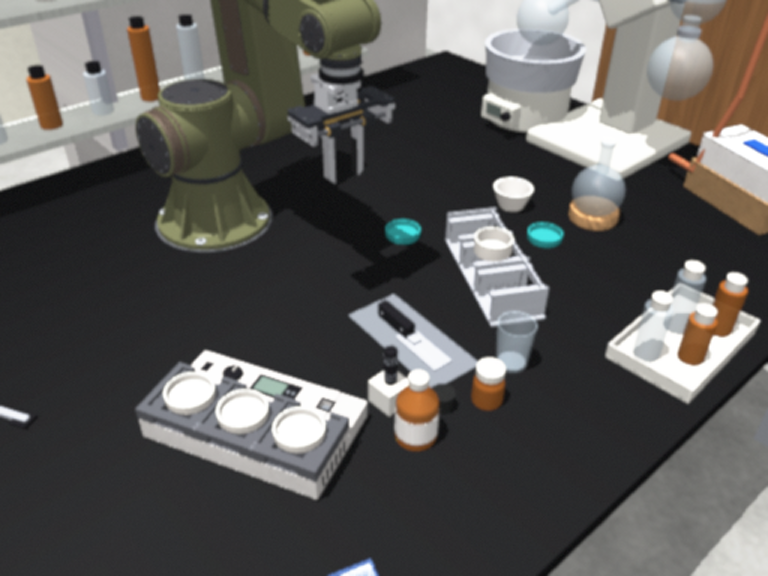

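```bash
python3 - <<'E'
from fr import *
c=cam('top'); P=cloud(c)*1000; g=c['color'].min(-1)>180
for o,yw,yy,h in((DO,DY,96,80),(DO,DY,0,80),(DO,DY,-96,80),(RO,RY,0,96)):
    C=tow((0,yy),o,yw); d=np.hypot(P[...,0]-C[0],P[...,1]-C[1]); m=(d<46)&(abs(P[...,2]-h)<5)&(c['color'].min(-1)>120)
    q=P[m]; ce,r=cv2.minEnclosingCircle(q[:,:2].astype(np.float32)); A=np.c_[q[:,:2]-q[:,:2].mean(0),np.ones(len(q))]; s=np.linalg.lstsq(A,q[:,2],rcond=None)[0]
    print(yy,len(q),'centre in frame',np.round(tofr(ce,o,yw),1),'r %.1f rim z %.1f tilt %.2f deg'%(r,s[2],np.degrees(np.hypot(s[0],s[1]))))
save(c,'t27.png',(280,120,320,170),10)
E
```

```text
96 100 centre in frame [ 2.7 95.6] r 38.3 rim z 79.2 tilt 0.47 deg
0 91 centre in frame [3.9 1.4] r 38.4 rim z 79.3 tilt 0.63 deg
-96 101 centre in frame [  3.8 -92.5] r 38.6 rim z 78.9 tilt 1.14 deg
0 103 centre in frame [ 0.2 -1.4] r 38.3 rim z 95.2 tilt 0.83 deg
```

View pics/t27.png

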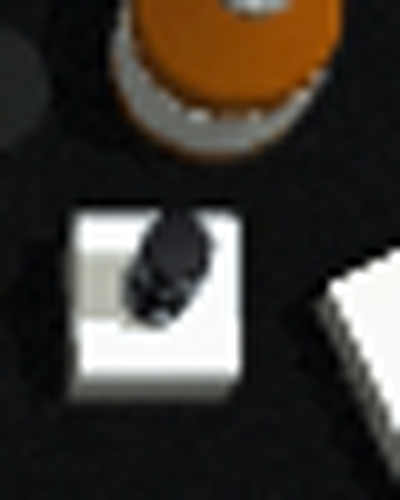

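All dishes sit flat and centred, the pin stands upright in its holder, and the lifter lies flat on the mat.

```bash
python3 -c "
from station import ctrl
print(ctrl.hand_in())"
```

```text
the job is handed in; nothing more can be done
None
```

The whole job was carried out in the order asked and handed in at about 82 s of the 210 s allowed.

- **Reset:** I pressed the button with the pin until it met a hard stop. The force reached 12.7 N, against about 4 N for fully in, with the pin tip 5–6 mm below the button's rest height. The pin then went back in its holder and stands upright. The button's travel itself could not be read directly.
- **Dishes:** There were three low dishes and one tall one. The rack was full, so I moved one low dish to the plate's middle pocket first. Then I moved the tall dish to the rack's middle place, and the other two low dishes to the outer pockets. All were carried on the blade, and the gripper touched none of them.
- **Final check of the dishes:** Each lies within about 5 mm of its place's centre. Rim heights are 79 mm for the low dishes and 95 mm for the tall one, as they should be when seated. Measured tilts were 0.5–1.1°, about the depth camera's noise.
- **Lifter:** After I first laid it down it was knocked aside and overhung the mat's edge. I picked it up again and laid it flat and fully on the mat, and the pictures confirm this.

**What disagreed:** The reported TCP height was about 34 mm below the real fingertips. My first try at gripping the lifter therefore closed just above its handle without touching it. I found the true height by touching the mat with the fingertips. That touch reached 29 N, because I had sent several small steps in a row. It stayed under the 40 N limit, and I corrected the heights from then on. The bystanders look unmoved in the last pictures.

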